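Set the amplifier on its feet and switch it off at the knob

ROBOT

A 6-joint arm with a two-finger parallel gripper is mounted at the origin on the work surface. World frame = base frame: x ahead of the robot, y to its left, z up, the work surface at z = 0. Lengths are in m, angles in rad, forces in N, time in s.
With the tool pointing down it reaches from about 0.425 to 0.95 m from the base axis. Payload 3.5 kg.
Tool frame: the origin (TCP) lies between the finger pads; the fingertips stand 25 mm ahead of it and the grasp point (between the pads) lies 6 mm ahead of it (ctrl.finger_overhang is the distance from the TCP to the fingertips, in m); x points along the fingers, y is the direction in which the jaws open and shut, and the axes are right-handed (so a half turn about x gives the same grasp; the last joint's range is limited). The gripper opens to 85 mm and grips with 20 to 120 N. Pads are 22 mm wide; open, the fingers measure 114 mm over their backs; the gripper's body (76 mm by 85 mm) begins 54 mm behind the grasp point. The pads swing forward as they close: fully open they stand 13 mm farther back than shut.
Start: joints at [1.15, 0.286, 1.577, -0, 1.279, -0.15], TCP at [0.181, 0.65, 0.218] pointing down, gripper open.
Joint ranges: [-2.77, 2.77], [-0.9, 2.22], [0.21, 2.48], [-1.53, 4.67], [0.24, 2.81], [-2.84, 2.84]. Speed limits (rad/s): [2.79, 2.79, 3.14, 3.14, 3.14, 3.14].

INTERFACE

Orientations are given as a unit quaternion [x, y, z, w].
In Python, from plant import ctrl gives the robot as it stands.
- The arm moves only by the tool play_rows, never from a script. Its argument "targets" is a list of rows, each an object with "delta_pos": the shift along the world's x, y, z normalised to -1 to 1, where 1 is 1000 mm, a list of three; "delta_rot": the turn, a rotation vector about the world's x, y, z normalised to -1 to 1, where 1 is pi rad, a list of three; "claw": the finger opening in mm, from 0 to 85.4. In form: [{"delta_pos": [tx, ty, tz], "delta_rot": [wx, wy, wz], "claw": claw}, ...]. A call has 1 to 20 rows; each row is the pose to reach, as a shift and turn from the pose measured when the call began, turning the shorter way round; what a row does not reach only later rows make up. A row lasts 1/12 s, in which the tool goes at most 41.7 mm and 7.16 degrees, less where a joint would pass 70% of its speed; a pose out of reach is approached as far as the arm can. A call with a number of a shift or a turn outside -1 to 1 is refused whole. A call with a gripper value outside its range is refused whole. The fingers move at their own pace and stop on an object; "newtons" is the grip in N (left out, the last holds). Time passes only in rows, so rows that repeat a pose let the fingers close. It gives the time, the measured TCP pose, the force and the opening at its end, in the units of the state.
- ctrl.get_state(): the state, without advancing time (a new reading comes with each control period).
- ctrl.read_camera(name): name is "scene" or "top" or "wrist"; returns the picture (400x640x3 uint8, blue, green, red); there is no depth.
- ctrl.calibration(name): a dict with "fx", "fy", "cx", "cy" (pixels), "camera_from_world" (4x4, takes a point from world to camera coordinates). Camera axes: x right, y down, z forward; pixel columns grow to the right and rows downward; lengths in m; the calibration is good to about 2 mm. A picture is of the moment at which its call begins: read the wrist's pose just before it. calibration takes no time and is no camera call; for the wrist camera it gives the pose at the moment of the call.
- ctrl.sign_off(): hands the job in, once; it reports no verdict.
The state is a dict: "time": time; "qpos": joint angles; "dq": joint speeds; "joint_efforts": joint torques, N m; "eef_pos": TCP position; "tcp_rot": TCP orientation; "contact_force": force on the tool from outside, world axes, zero at the start; "wrist_torque": the same for the moment, N m; "opening": opening from 0.0 (shut) to 1.0 (fully open).
Only numpy, scipy, OpenCV 4.12 (cv2) and the standard library are available. Lean on these libraries where they do the work, as an engineer would, in place of code of your own. Each camera call takes 0.05 s, during which the arm holds its last target. There are 200 camera calls.

TASK

The small aluminium amplifier has been left standing on its end: set it down gently on its rubber feet, knob on top, flat inside the shallow blue tray, and let go. Then turn its knob anticlockwise all the way to its end stop and press on just until the off switch there has clicked over and the knob is solid, without wrenching the control round in its panel. Leave the amplifier sitting flat in the tray, and do not disturb the other things on the bench.

Things in the scene. Friction and masses are not known exactly. Their poses are not given: they have to be found in the camera images.
- amp: Aluminium box 120 (own x) x 56 (own y) x 66 mm (own z), 0.7 to 0.95 kg in all; underside black rubber, +x end orange. Origin: centre of the underside; own z points to the knob face. At the start it stands on its -x end: own x up, knob pointing sideways. Set right, own z is up. The knob sits on the +z face at own x = -25 mm, y = 0, and rises to 110 mm above the underside.
- amp_knob: Black knob: disc 52 mm across, 8 mm thick, with a bar grip 50 mm long (own x), 14 mm wide, from 6 to 38 mm above the origin. Origin: on the turning axis at the disc's underside, 72 mm above the amplifier's underside; own z is the axis, away from the case; anticlockwise is positive about it. White line towards own +x. It turns easily (0.03 N m); one grasp does not suffice.
- knob_top (a point): Middle of the knob bar's top. The knob was refitted at a random angle, so the line does not show where the stop is: it lies 1.9 to 2.9 rad anticlockwise of the start, and is felt as the torque rises. Pressing on with a little over 0.16 N m moves knob and off switch a last 0.25 rad; then it is solid. The amplifier first turns a few degrees in the tray until the rim holds it.
- amp_bush (a joint): How far the knob's bushing has been wrenched round in the panel: 0 at the start. It holds up to 0.5 N m; twisted harder once the knob is solid, it slips round (anticlockwise positive). Over 0.3 rad counts as damage.
- amp_switch (a joint): Latching off switch at the anticlockwise end of the knob's turn: 0 = on, 0.25 rad = fully off. It stays at 0 until the knob is at its stop and is pushed on, and stays where it is left.
- tray: Shallow blue tray fixed on the bench: inside 134 mm (own x) by 70 mm (own y), wall 6 mm, floor 3 mm thick, rim 15 mm above the bench. Origin: centre of its underside. The amplifier sits in it with its length along the tray's x, either way round, with 7 mm of play on each side.
- meter: Bystander: yellow multimeter lying flat, 150 (own x) x 75 x 38 mm, origin centre of underside.
- spool: Bystander: solder spool standing on its flange, 60 mm across, 45 mm high, origin centre of underside.
- cleaner: Bystander: red can of contact cleaner, 50 mm across, 130 mm high, origin centre of underside.
Things that resemble listed ones, but are neither listed nor needed, are in the scene too. There is more than one size of the amp; the job needs the largest. Several things have the shape of the tray; the one meant has the colours described above.

How it is judged:
By the outcome, as a careful person would: the job done as asked, in the order asked, and still so for the second after the job is handed in, with the robot touching nothing.
It also fails if it takes over 72 s, if anything falls off the work surface, if the arm or the gripper's body presses on something with over 40 N, if the wrist force passes 120 N, or if a joint passes its speed limit or range.

## Working session

There is one attempt and no reset: what is moved stays moved. The work goes in short steps, Python scripts to look and compute and a tool call to move; the robot and the scene stay as the last step left them, time stands still between calls to the robot, and variables do not carry over. Pictures are saved under pics/ and viewed, about 8 in all and at most 12, crops included, and the job is handed in when it is done.

Besides the shell and the picture viewer there is one more tool, called after "Emit:" by a JSON object that holds its "fn" and its "kwargs", one argument or row to a line. play_rows: Moves the arm, as the interface text tells. Its arguments: {"type":"object","properties":{"targets":{"type":"array"},"newtons":{"type":"number"}},"required":["targets"]}

```bash
mkdir -p pics; ls; cat > h.py <<'E'
import numpy as np, cv2
from plant import ctrl
from scipy.spatial.transform import Rotation as R
def ray(name,u,v,T=None):
    c=ctrl.calibration(name); T=np.array(c["camera_from_world"]) if T is None else T
    d=np.array([(u-c["cx"])/c["fx"],(v-c["cy"])/c["fy"],1.])
    Rm=T[:3,:3]; return -Rm.T@T[:3,3], Rm.T@d
def onplane(name,u,v,z,T=None):
    o,d=ray(name,u,v,T); return o+d*(z-o[2])/d[2]
def proj(name,P):
    c=ctrl.calibration(name);T=np.array(c["camera_from_world"]);p=T[:3,:3]@np.array(P)+T[:3,3]
    return np.array([c["fx"]*p[0]/p[2]+c["cx"],c["fy"]*p[1]/p[2]+c["cy"]])
E
python3 - <<'E'
from h import *
for n in("scene","top"):
    cv2.imwrite(f"pics/{n}0.png",ctrl.read_camera(n))
    c=ctrl.calibration(n);T=np.array(c["camera_from_world"]);print(n,c["fx"],(-T[:3,:3].T@T[:3,3]).round(3),T[:3,:3].round(2).tolist())
s=ctrl.get_state();print(s)
E
```

```text
pics
scene 426.0728167984844 [1.247 0.422 1.287] [[-0.57, 0.82, -0.01], [0.7, 0.48, -0.52], [-0.42, -0.31, -0.85]]
top 480.5533209010762 [0.34  0.017 1.646] [[-0.02, -1.0, 0.0], [-0.98, 0.02, -0.19], [0.19, -0.01, -0.98]]
{'time': 0.1, 'qpos': array([ 1.15000794e+00,  2.87122126e-01,  1.57803949e+00, -2.64098623e-05,
        1.27859706e+00, -1.50019338e-01]), 'dq': array([ 0.0008611 , -0.00255606, -0.00221106,  0.00266723, -0.0003938 ,
       -0.00019452]), 'joint_efforts': array([ 6.11328392e-05, -4.07298875e+01, -2.93700260e+01, -1.86776538e-04,
        3.51639959e-03,  2.57788764e-05]), 'eef_pos': array([0.18027543, 0.6498304 , 0.21625068]), 'tcp_rot': array([ 0.09469907,  0.70084339, -0.09617375,  0.70042933]), 'contact_force': array([-0.5305932 , -0.1282945 , -0.11121979]), 'wrist_torque': array([-0.01658535, -0.02793874, -0.03225874]), 'opening': 1.0032897854130134}
```

View pics/scene0.png

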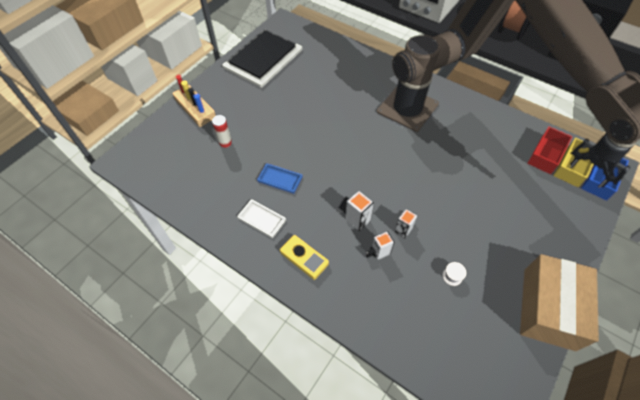

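View pics/top0.png

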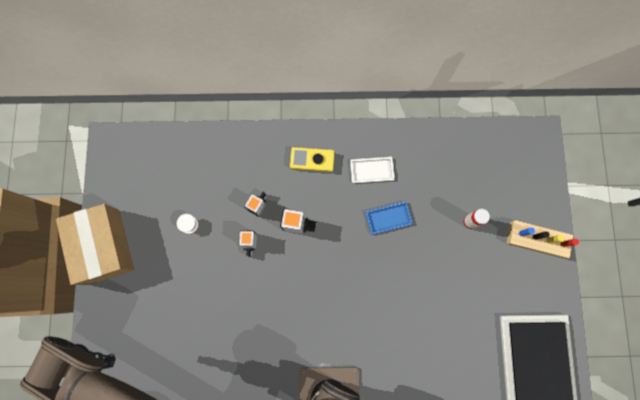

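Candidates: three amps with orange ends in the top view: (293,219) is the largest, (255,204) and (247,239) are smaller. Trays: blue (389,217) and white (372,170). I choose (293,219) and the blue tray, then measure and check with one crop.

```bash
python3 - <<'E'
from h import *
img=cv2.imread("pics/top0.png"); hsv=cv2.cvtColor(img,cv2.COLOR_BGR2HSV)
def rects(m,z,roi):
    x0,y0,x1,y1=roi; mm=np.zeros_like(m); mm[y0:y1,x0:x1]=m[y0:y1,x0:x1]
    for c in cv2.findContours(mm,cv2.RETR_EXTERNAL,cv2.CHAIN_APPROX_NONE)[0]:
        if cv2.contourArea(c)<40: continue
        P=np.array([onplane("top",u,v,z)[:2] for u,v in c[:,0]+0.0],np.float32)*1000
        r=cv2.minAreaRect(P); print(cv2.boundingRect(c),z,np.round(r[0],1),np.round(r[1],1),round(r[2],1))
rects(cv2.inRange(hsv,(3,120,120),(16,255,255)),.12,(235,185,320,260))
rects(cv2.inRange(hsv,(100,120,60),(125,255,255)),.015,(355,190,425,245))
rects(cv2.inRange(hsv,(20,120,100),(35,255,255)),.038,(280,140,340,180))
# scene view
s=cv2.imread("pics/scene0.png")
hs=cv2.cvtColor(s,cv2.COLOR_BGR2HSV)
m=cv2.inRange(hs,(3,120,120),(16,255,255))
for c in cv2.findContours(m[180:260,330:430],cv2.RETR_EXTERNAL,cv2.CHAIN_APPROX_NONE)[0]:
    if cv2.contourArea(c)>30:
        P=np.array([onplane("scene",u+330,v+180,.12)[:2] for u,v in c[:,0]+0.0],np.float32)*1000
        print("scene",cv2.minAreaRect(P))
m=cv2.inRange(hs,(100,120,60),(125,255,255))
for c in cv2.findContours(m[150:210,240:320],cv2.RETR_EXTERNAL,cv2.CHAIN_APPROX_NONE)[0]:
    if cv2.contourArea(c)>30:
        P=np.array([onplane("scene",u+240,v+150,.015)[:2] for u,v in c[:,0]+0.0],np.float32)*1000
        print("scene tray",cv2.minAreaRect(P))
a=cv2.resize(img[180:270,220:330],None,fx=4,fy=4,interpolation=cv2.INTER_CUBIC)
b=cv2.resize(s[170:260,320:420],None,fx=3.6,fy=4,interpolation=cv2.INTER_CUBIC)
cv2.imwrite("pics/crop1.png",np.hstack([a[:360],b[:360]]))
E
```

```text
(242, 233, 9, 10) 0.12 [510.6 256. ] [25.9 28.7] 89.1
(284, 213, 16, 13) 0.12 [568.  110.6] [44.3 38.2] 79.6
(248, 198, 12, 11) 0.12 [622.1 234.2] [25.9 30.8] 59.7
(366, 202, 46, 32) 0.015 [ 582.8 -215.3] [ 81.1 145.9] 13.3
(290, 147, 44, 25) 0.038 [788.   45.1] [149.5  78.8] 84.9
scene ((643.2654418945312, 243.90811157226562), (26.05521583557129, 30.026769638061523), 62.845760345458984)
scene ((531.6214599609375, 265.5867004394531), (29.861963272094727, 26.143156051635742), 2.8156018257141113)
scene ((567.6837158203125, 111.08436584472656), (43.065547943115234, 37.17564010620117), 78.95321655273438)
scene tray ((587.665771484375, -212.46566772460938), (84.14896392822266, 147.17022705078125), 13.194363594055176)
```

View pics/crop1.png

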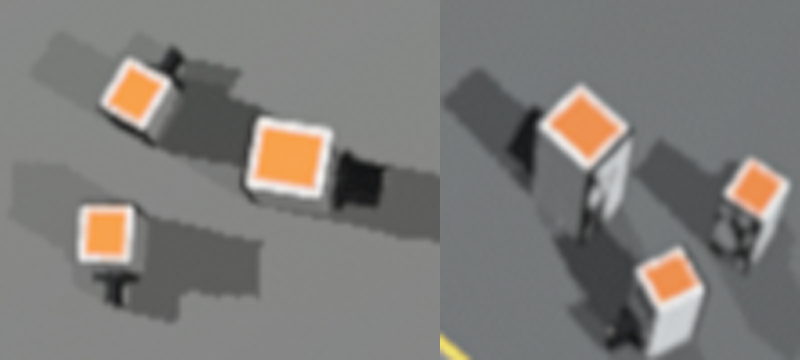

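The big amp is at top-view crop (290,155), with its knob pointing right, towards world -y. The scene crop shows it clearly larger than the other two. Next I plan the tilted grasp, with jaws across its 56 mm width.

```bash
cat >> h.py <<'E'
def dl(P,M):
    s=ctrl.get_state(); R0=R.from_quat(s["tcp_rot"]); rv=(R.from_matrix(M)*R0.inv()).as_rotvec()/np.pi
    print("dpos",(P-s["eef_pos"]).round(4).tolist(),"drot",rv.round(4).tolist(),"deg",round(np.linalg.norm(rv)*180,1))
def frame(x,y): return np.column_stack([x,y,np.cross(x,y)])
def st():
    s=ctrl.get_state(); print(round(s["time"],2),"q",s["qpos"].round(2),"p",s["eef_pos"].round(4),"F",s["contact_force"].round(1),"M",s["wrist_torque"].round(2),"op",round(s["opening"],3)); print(R.from_quat(s["tcp_rot"]).as_matrix().round(3).tolist())
E
python3 - <<'E'
from h import *
print([k for k in dir(ctrl) if k[0]!='_']); st()
th=np.radians(-100.6); zo=np.array([np.cos(th),np.sin(th),0]); xo=np.array([0,0,1.]); yo=np.cross(zo,xo)
a=np.radians(45); d=-np.cos(a)*xo-np.sin(a)*zo
G=np.array([.568,.111,.08])+.007*zo
for s in (1,-1):
    dl(G-.126*d,frame(d,s*yo))
E
```

```text
['Unreachable', 'calibration', 'finger_overhang', 'get_state', 'read_camera', 'sign_off']
0.1 q [ 1.15  0.29  1.58 -0.    1.28 -0.15] p [0.1803 0.6498 0.2163] F [-0.5 -0.1 -0.1] M [-0.02 -0.03 -0.03] op 1.003
[[-0.001, 0.267, 0.964], [-0.002, 0.964, -0.267], [-1.0, -0.002, -0.0]]
dpos [0.37, -0.6333, -0.0472] drot [0.1486, -0.237, 0.4975] deg 102.7
dpos [0.37, -0.6333, -0.0472] drot [0.2323, 0.144, -0.4466] deg 94.2
```

Emit:
{"fn": "play_rows", "kwargs": {
  "targets": [
    {"delta_pos": [0.02,-0.03,0.1],"delta_rot": [0,0,0],"claw": 85},
    {"delta_pos": [0.02,-0.03,0.13],"delta_rot": [0,0,0],"claw": 85},
    {"delta_pos": [0.02,-0.03,0.13],"delta_rot": [0,0,0],"claw": 85},
    {"delta_pos": [0.37,-0.633,0.13],"delta_rot": [0.2323,0.144,-0.4466],"claw": 85},
    {"delta_pos": [0.37,-0.633,0.13],"delta_rot": [0.2323,0.144,-0.4466],"claw": 85},
    {"delta_pos": [0.37,-0.633,0.13],"delta_rot": [0.2323,0.144,-0.4466],"claw": 85},
    {"delta_pos": [0.37,-0.633,0.13],"delta_rot": [0.2323,0.144,-0.4466],"claw": 85},
    {"delta_pos": [0.37,-0.633,0.13],"delta_rot": [0.2323,0.144,-0.4466],"claw": 85},
    {"delta_pos": [0.37,-0.633,0.13],"delta_rot": [0.2323,0.144,-0.4466],"claw": 85},
    {"delta_pos": [0.37,-0.633,0.13],"delta_rot": [0.2323,0.144,-0.4466],"claw": 85},
    {"delta_pos": [0.37,-0.633,0.13],"delta_rot": [0.2323,0.144,-0.4466],"claw": 85},
    {"delta_pos": [0.37,-0.633,0.13],"delta_rot": [0.2323,0.144,-0.4466],"claw": 85},
    {"delta_pos": [0.37,-0.633,0.13],"delta_rot": [0.2323,0.144,-0.4466],"claw": 85},
    {"delta_pos": [0.37,-0.633,0.13],"delta_rot": [0.2323,0.144,-0.4466],"claw": 85},
    {"delta_pos": [0.37,-0.633,0.13],"delta_rot": [0.2323,0.144,-0.4466],"claw": 85},
    {"delta_pos": [0.37,-0.633,0.13],"delta_rot": [0.2323,0.144,-0.4466],"claw": 85},
    {"delta_pos": [0.37,-0.633,0.13],"delta_rot": [0.2323,0.144,-0.4466],"claw": 85},
    {"delta_pos": [0.37,-0.633,0.13],"delta_rot": [0.2323,0.144,-0.4466],"claw": 85},
    {"delta_pos": [0.37,-0.633,0.13],"delta_rot": [0.2323,0.144,-0.4466],"claw": 85},
    {"delta_pos": [0.37,-0.633,0.13],"delta_rot": [0.2323,0.144,-0.4466],"claw": 85}
  ],
  "newtons": 80
}}

```text
time: 1.77
eef_pos: [0.5512, 0.0138, 0.3454]
tcp_rot: [0.711, 0.589, -0.295, 0.244]
contact_force: [0.1, 1.0, -0.0]
opening: 0.995
```

```bash
python3 - <<'E'
from h import *
st()
im=ctrl.read_camera("wrist"); cv2.imwrite("pics/w1.png",im)
m=cv2.inRange(cv2.cvtColor(im,cv2.COLOR_BGR2HSV),(3,120,120),(16,255,255))
for c in cv2.findContours(m,cv2.RETR_EXTERNAL,cv2.CHAIN_APPROX_NONE)[0]:
    if cv2.contourArea(c)>60:
        P=np.array([onplane("wrist",u,v,.12)[:2] for u,v in c[:,0]+0.0],np.float32)*1000
        print(cv2.boundingRect(c),cv2.minAreaRect(P))
E
```

```text
1.77 q [-0.5  -0.04  1.84  0.74  1.62 -0.38] p [0.5512 0.0138 0.3454] F [ 0.1  1.  -0. ] M [-0.33  0.04 -0.02] op 0.995
[[0.131, 0.982, -0.133], [0.695, -0.187, -0.695], [-0.707, -0.001, -0.707]]
(302, 214, 30, 31) ((569.866943359375, 107.14230346679688), (46.7779541015625, 42.10898208618164), 78.96065521240234)
(261, 156, 20, 16) ((517.4404296875, 234.47593688964844), (27.35970115661621, 32.11296463012695), 87.5292739868164)
(325, 155, 23, 18) ((623.3026733398438, 213.14686584472656), (27.546125411987305, 32.60316848754883), 59.465789794921875)
```

View pics/w1.png

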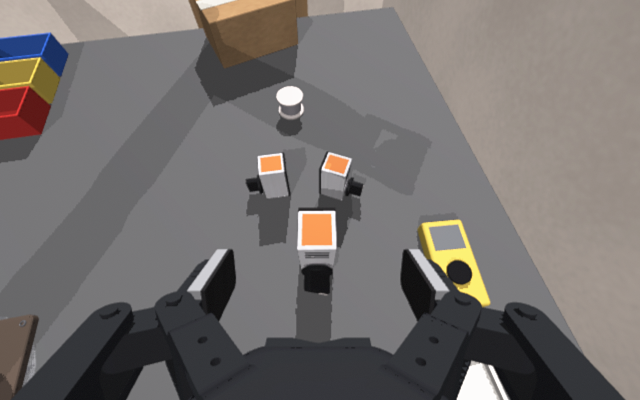

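The wrist view shows the big amp's orange end at (317,230), centred between the open fingers, with its knob at (317,280) towards us. The position agrees with the first estimate to about 2 mm.

```bash
python3 - <<'E'
from h import *
th=np.radians(-100.9); zo=np.array([np.cos(th),np.sin(th),0]); xo=np.array([0,0,1.]); yo=np.cross(zo,xo)
a=np.radians(45); d=-np.cos(a)*xo-np.sin(a)*zo
G=np.array([.569,.1095,.08])+.007*zo
for k in (.126,.006): dl(G-k*d,frame(d,-yo))
E
```

```text
dpos [-0.0029, 0.0052, -0.1755] drot [0.0007, -0.0002, 0.0008] deg 0.2
dpos [0.0131, 0.0886, -0.2603] drot [0.0007, -0.0002, 0.0008] deg 0.2
```

Emit:
{"fn": "play_rows", "kwargs": {
  "targets": [
    {"delta_pos": [-0.003,0.005,-0.175],"delta_rot": [0,0,0],"claw": 85},
    {"delta_pos": [-0.003,0.005,-0.175],"delta_rot": [0,0,0],"claw": 85},
    {"delta_pos": [-0.003,0.005,-0.175],"delta_rot": [0,0,0],"claw": 85},
    {"delta_pos": [-0.003,0.005,-0.175],"delta_rot": [0,0,0],"claw": 85},
    {"delta_pos": [-0.003,0.005,-0.175],"delta_rot": [0,0,0],"claw": 85},
    {"delta_pos": [0.001,0.026,-0.196],"delta_rot": [0,0,0],"claw": 85},
    {"delta_pos": [0.005,0.047,-0.218],"delta_rot": [0,0,0],"claw": 85},
    {"delta_pos": [0.009,0.068,-0.239],"delta_rot": [0,0,0],"claw": 85},
    {"delta_pos": [0.011,0.078,-0.25],"delta_rot": [0,0,0],"claw": 85},
    {"delta_pos": [0.013,0.088,-0.26],"delta_rot": [0,0,0],"claw": 85},
    {"delta_pos": [0.013,0.088,-0.26],"delta_rot": [0,0,0],"claw": 85}
  ]
}}

```text
time: 2.73
eef_pos: [0.5659, 0.0998, 0.0837]
tcp_rot: [0.712, 0.588, -0.296, 0.243]
contact_force: [-1.2, 0.4, -0.0]
opening: 0.996
```

```bash
python3 - <<'E'
from h import *
st()
im=ctrl.read_camera("wrist"); cv2.imwrite("pics/w2.png",im)
E
```

```text
2.73 q [-0.34  0.26  2.04  0.86  1.17 -0.64] p [0.5659 0.0998 0.0837] F [-1.2  0.4 -0. ] M [-0.35  0.15 -0.01] op 0.996
[[0.132, 0.982, -0.136], [0.694, -0.189, -0.695], [-0.708, -0.003, -0.706]]
```

View pics/w2.png

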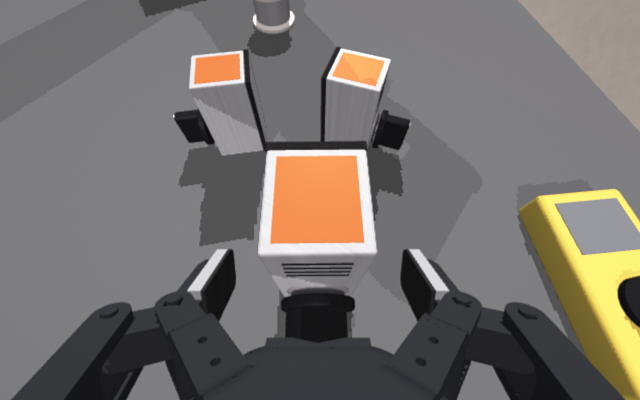

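```bash
python3 - <<'E'
from h import *
s=ctrl.get_state(); M=R.from_quat(s["tcp_rot"]).as_matrix(); p=s["eef_pos"]
for k in (-.02,-.007,.006,.012,.025): print(k,proj("wrist",p+k*M[:,0]+.0425*M[:,1]+.011*M[:,2]).round(),proj("wrist",p+k*M[:,0]+.0425*M[:,1]-.011*M[:,2]).round())
th=np.radians(-100.9); zo=np.array([np.cos(th),np.sin(th),0]); yo=np.cross(zo,[0,0,1.])
for z in (-33,33):
  for y in (-28,28):
    print(z,y,[proj("wrist",np.array([.569,.1095,h])+z*1e-3*zo+y*1e-3*yo).round() for h in (.12,.06)])
c=ctrl.calibration("wrist");T=np.array(c["camera_from_world"]);print(((-T[:3,:3].T@T[:3,3])-p)@M)
E
```

```text
-0.02 [397. 277.] [401. 240.]
-0.007 [391. 264.] [394. 230.]
0.006 [386. 254.] [389. 221.]
0.012 [384. 249.] [387. 218.]
0.025 [380. 241.] [382. 211.]
-33 -28 [array([369., 147.]), array([357., 197.])]
-33 28 [array([270., 147.]), array([282., 197.])]
33 -28 [array([382., 262.]), array([363., 288.])]
33 28 [array([259., 263.]), array([276., 288.])]
[-0.15638443 -0.00079545 -0.07531177]
```

The amp sits centred between the pads (pad tips at about (234,250) and (403,250)). Its front edge looks a few mm farther off than predicted, so I advance 4 mm and close.

Emit:
{"fn": "play_rows", "kwargs": {
  "targets": [
    {"delta_pos": [0.0005,0.003,-0.003],"delta_rot": [0,0,0],"claw": 85},
    {"delta_pos": [0.0005,0.003,-0.003],"delta_rot": [0,0,0],"claw": 50},
    {"delta_pos": [0.0005,0.003,-0.003],"delta_rot": [0,0,0],"claw": 50},
    {"delta_pos": [0.0005,0.003,-0.003],"delta_rot": [0,0,0],"claw": 50},
    {"delta_pos": [0.0005,0.003,-0.003],"delta_rot": [0,0,0],"claw": 50},
    {"delta_pos": [0.0005,0.003,-0.003],"delta_rot": [0,0,0],"claw": 40},
    {"delta_pos": [0.0005,0.003,-0.003],"delta_rot": [0,0,0],"claw": 40},
    {"delta_pos": [0.0005,0.003,-0.003],"delta_rot": [0,0,0],"claw": 40},
    {"delta_pos": [0.0005,0.003,-0.003],"delta_rot": [0,0,0],"claw": 40}
  ],
  "newtons": 80
}}

```text
time: 3.53
eef_pos: [0.5673, 0.1009, 0.0832]
tcp_rot: [0.712, 0.588, -0.295, 0.244]
contact_force: [-4.1, -2.8, 5.4]
opening: 0.629
```

```bash
python3 - <<'E'
from h import *
st()
im=ctrl.read_camera("wrist"); cv2.imwrite("pics/w3.png",im)
E
```

```text
3.53 q [-0.34  0.27  2.04  0.86  1.16 -0.64] p [0.5673 0.1009 0.0832] F [-4.1 -2.8  5.4] M [-0.14  0.39  0.48] op 0.629
[[0.134, 0.982, -0.134], [0.693, -0.189, -0.695], [-0.708, 0.0, -0.706]]
```

View pics/w3.png

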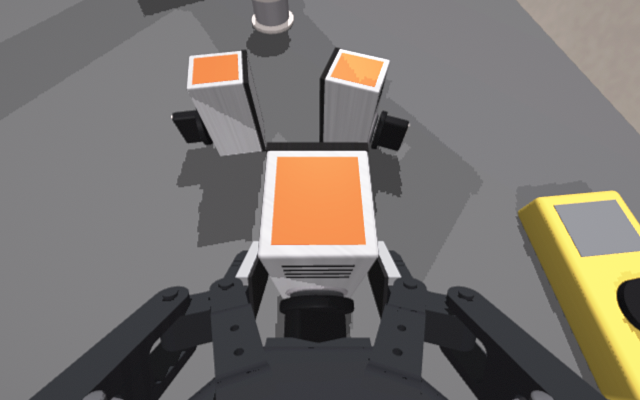

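The grip closed at 53.7 mm with the pads on both sides of the box near its knob face, at (250,260) and (388,260). Next I lift, and compute the move to above the tray.

```bash
cat >> h.py <<'E'
def axes(x,z): return np.column_stack([x,np.cross(z,x),z])
# amp pose at grasp & tool pose at grasp
_th=np.radians(-100.9); _zo=np.array([np.cos(_th),np.sin(_th),0])
A0=np.eye(4); A0[:3,:3]=axes(np.array([0,0,1.]),_zo); A0[:3,3]=np.array([.569,.1095,.06])-.033*_zo
E
python3 - <<'E'
from h import *
s=ctrl.get_state(); T=np.eye(4);T[:3,:3]=R.from_quat(s["tcp_rot"]).as_matrix();T[:3,3]=s["eef_pos"]
np.save("rel.npy",np.linalg.inv(A0)@T)
ph=np.radians(103.3); B=np.eye(4);B[:3,:3]=axes(np.array([np.cos(ph),np.sin(ph),0]),np.array([0,0,1.]));B[:3,3]=[.585,-.214,.003]
print(B[:3,:3])
F=B@np.load("rel.npy"); print(F.round(3)); dl(F[:3,3]+[0,0,.08],F[:3,:3])
E
```

```text
[[-0.23004974 -0.97317887  0.        ]
 [ 0.97317887 -0.23004974  0.        ]
 [ 0.          0.          1.        ]]
[[ 0.163  0.973  0.162  0.58 ]
 [-0.689  0.23  -0.687 -0.191]
 [-0.706  0.     0.708  0.045]
 [ 0.     0.     0.     1.   ]]
dpos [0.0123, -0.2923, 0.0415] drot [-0.5029, -0.0105, 0.1055] deg 92.5
```

Emit:
{"fn": "play_rows", "kwargs": {
  "targets": [
    {"delta_pos": [0,0,0.0],"delta_rot": [0,0,0],"claw": 40},
    {"delta_pos": [0,0,0.01],"delta_rot": [0,0,0],"claw": 40},
    {"delta_pos": [0,0,0.03],"delta_rot": [0,0,0],"claw": 40},
    {"delta_pos": [0,0,0.06],"delta_rot": [0,0,0],"claw": 40},
    {"delta_pos": [0,0,0.1],"delta_rot": [0,0,0],"claw": 40},
    {"delta_pos": [0,0,0.12],"delta_rot": [0,0,0],"claw": 40},
    {"delta_pos": [0,0,0.12],"delta_rot": [0,0,0],"claw": 40}
  ],
  "newtons": 100
}}

```text
time: 4.17
eef_pos: [0.5697, 0.0999, 0.2081]
tcp_rot: [0.713, 0.586, -0.294, 0.248]
contact_force: [1.7, -0.1, -7.8]
opening: 0.624
```

```bash
python3 - <<'E'
from h import *
st()
# amp tilt: orange corners in wrist now vs before
for f in ("w3","w4"):
    if f=="w4": cv2.imwrite("pics/w4.png",ctrl.read_camera("wrist"))
    im=cv2.imread(f"pics/{f}.png"); m=cv2.inRange(cv2.cvtColor(im,cv2.COLOR_BGR2HSV),(3,120,120),(16,255,255))
    c=max(cv2.findContours(m,cv2.RETR_EXTERNAL,cv2.CHAIN_APPROX_NONE)[0],key=cv2.contourArea)
    print(f,cv2.approxPolyDP(c,6,True)[:,0].tolist())
F=np.load("rel.npy")
ph=np.radians(103.3); B=np.eye(4);B[:3,:3]=axes(np.array([np.cos(ph),np.sin(ph),0]),np.array([0,0,1.]));B[:3,3]=[.585,-.214,.003]
F=B@F;dl(F[:3,3]+[0,0,.08],F[:3,:3])
E
```

```text
4.17 q [-0.34  0.08  1.98  0.8   1.32 -0.46] p [0.5697 0.0999 0.2081] F [ 1.7 -0.1 -7.8] M [-1.49  0.11 -0.2 ] op 0.624
[[0.141, 0.982, -0.128], [0.69, -0.19, -0.698], [-0.71, 0.01, -0.704]]
w3 [[278, 157], [272, 244], [365, 243], [356, 157]]
w4 [[278, 157], [272, 243], [365, 243], [357, 158]]
dpos [0.0116, -0.2913, -0.0796] drot [-0.5015, -0.0091, 0.1044] deg 92.2
```

No slip on lifting, and the weight reads about 8 N. Now I rotate it upright above the tray.

Emit:
{"fn": "play_rows", "kwargs": {
  "targets": [
    {"delta_pos": [0.001,-0.02,0.01],"delta_rot": [-0.033,-0.001,0.007],"claw": 40},
    {"delta_pos": [0.002,-0.04,0.02],"delta_rot": [-0.067,-0.001,0.014],"claw": 40},
    {"delta_pos": [0.003,-0.06,0.02],"delta_rot": [-0.1,-0.002,0.021],"claw": 40},
    {"delta_pos": [0.004,-0.08,0.02],"delta_rot": [-0.134,-0.002,0.028],"claw": 40},
    {"delta_pos": [0.005,-0.1,0.02],"delta_rot": [-0.167,-0.003,0.035],"claw": 40},
    {"delta_pos": [0.006,-0.12,0.02],"delta_rot": [-0.2,-0.004,0.042],"claw": 40},
    {"delta_pos": [0.007,-0.14,0.02],"delta_rot": [-0.234,-0.004,0.049],"claw": 40},
    {"delta_pos": [0.007,-0.16,0.02],"delta_rot": [-0.267,-0.005,0.056],"claw": 40},
    {"delta_pos": [0.008,-0.18,0.02],"delta_rot": [-0.3,-0.005,0.063],"claw": 40},
    {"delta_pos": [0.009,-0.2,0.02],"delta_rot": [-0.334,-0.006,0.07],"claw": 40},
    {"delta_pos": [0.01,-0.22,0.02],"delta_rot": [-0.367,-0.007,0.077],"claw": 40},
    {"delta_pos": [0.01,-0.24,0.02],"delta_rot": [-0.4,-0.007,0.084],"claw": 40},
    {"delta_pos": [0.011,-0.26,0.02],"delta_rot": [-0.434,-0.008,0.091],"claw": 40},
    {"delta_pos": [0.011,-0.28,0.02],"delta_rot": [-0.468,-0.009,0.098],"claw": 40},
    {"delta_pos": [0.012,-0.291,0.01],"delta_rot": [-0.5015,-0.0091,0.1044],"claw": 40},
    {"delta_pos": [0.012,-0.291,0.0],"delta_rot": [-0.5015,-0.0091,0.1044],"claw": 40},
    {"delta_pos": [0.012,-0.291,0.0],"delta_rot": [-0.5015,-0.0091,0.1044],"claw": 40},
    {"delta_pos": [0.012,-0.291,0.0],"delta_rot": [-0.5015,-0.0091,0.1044],"claw": 40}
  ]
}}

```text
time: 5.72
eef_pos: [0.5777, -0.19, 0.1993]
tcp_rot: [0.238, 0.304, -0.574, 0.722]
contact_force: [-0.1, 0.0, -7.5]
opening: 0.625
```

```bash
python3 - <<'E'
from h import *
st()
a=ctrl.read_camera("scene"); b=ctrl.read_camera("wrist"); t=ctrl.read_camera("top")
cv2.imwrite("pics/s5.png",a);cv2.imwrite("pics/w5.png",b);cv2.imwrite("pics/t5.png",t)
A=cv2.resize(a[100:220,210:350],(420,360),interpolation=cv2.INTER_CUBIC)
print(A.shape); cv2.imwrite("pics/c5.png",np.hstack([A,b[:360,130:510]]))
F=np.load("rel.npy")
ph=np.radians(103.3); B=np.eye(4);B[:3,:3]=axes(np.array([np.cos(ph),np.sin(ph),0]),np.array([0,0,1.]));B[:3,3]=[.585,-.214,.003]
F=B@F;dl(F[:3,3],F[:3,:3])
E
```

```text
5.72 q [-0.21  0.08  1.99 -0.93  0.92  0.09] p [ 0.5777 -0.19    0.1993] F [-0.1  0.  -7.5] M [1.53 0.31 0.  ] op 0.625
[[0.156, 0.974, 0.166], [-0.685, 0.228, -0.692], [-0.712, -0.006, 0.702]]
(360, 420, 3)
dpos [-0.0011, -0.0003, -0.1605] drot [-0.0004, 0.0006, 0.0002] deg 0.1
```

View pics/c5.png

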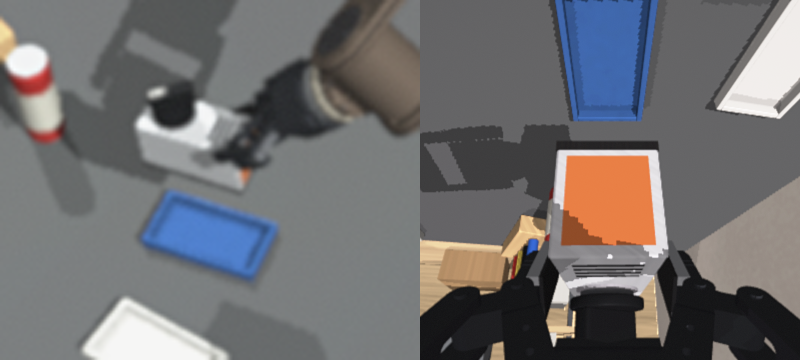

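The amp is now upright with the knob on top. The wrist view shows the tray's near end at (607,115) in the crop. I check the tray's line with that view.

```bash
python3 - <<'E'
from h import *
im=cv2.imread("pics/w5.png"); m=cv2.inRange(cv2.cvtColor(im,cv2.COLOR_BGR2HSV),(100,120,40),(125,255,255)); m[160:]=0
c=max(cv2.findContours(m,cv2.RETR_EXTERNAL,cv2.CHAIN_APPROX_NONE)[0],key=cv2.contourArea)
print(cv2.approxPolyDP(c,4,True)[:,0].tolist())
ph=np.radians(103.3); ex=np.array([np.cos(ph),np.sin(ph)]); ey=np.array([-ex[1],ex[0]])
P=np.array([onplane("wrist",u,v,.015)[:2] for u,v in c[:,0] if v>3])-[.585,-.214]
L=np.c_[P@ex,P@ey]*1000
print("x max",np.percentile(L[:,0],[95,99,100]).round(1))
for lo in range(-60,70,20):
    k=L[(L[:,0]>lo)&(L[:,0]<lo+20)]; 
    if len(k): print(lo,k[:,1].min().round(1),k[:,1].max().round(1))
# amp in wrist: orange centroid predicted face
E
```

```text
[[265, 0], [283, 119], [350, 120], [367, 0]]
x max [51.1 55.7 56.6]
-60 -41.1 41.4
-40 -41.1 41.5
-20 -40.9 41.5
0 -40.9 41.6
20 -40.8 41.7
40 -40.8 41.7
```

```bash
python3 - <<'E'
from h import *
ph=np.radians(103.3); ex=np.array([np.cos(ph),np.sin(ph)]); ey=np.array([-ex[1],ex[0]])
for n,f,roi in (("top","t5",(355,185,425,250)),("scene","s5",(240,150,320,210)),("top","top0",(355,185,425,250)),("scene","scene0",(240,150,320,210))):
    im=cv2.imread(f"pics/{f}.png"); m=cv2.inRange(cv2.cvtColor(im,cv2.COLOR_BGR2HSV),(100,100,30),(125,255,255)); x0,y0,x1,y1=roi
    mm=np.zeros_like(m); mm[y0:y1,x0:x1]=m[y0:y1,x0:x1]
    c=max(cv2.findContours(mm,cv2.RETR_EXTERNAL,cv2.CHAIN_APPROX_NONE)[0],key=cv2.contourArea)
    for z in (0,.015):
        P=np.array([onplane(n,u,v,z)[:2] for u,v in c[:,0]])-[.585,-.214]
        L=np.c_[P@ex,P@ey]*1000; print(n,f,z,L.min(0).round(1),L.max(0).round(1))
for sx in(-1,1):
    for sy in (-1,1):
        p=np.r_[np.array([.585,-.214])+sx*.073*ex+sy*.041*ey,.015]; print(sx,sy,[proj(k,p).round(1).tolist() for k in("wrist","top","scene")])
im=cv2.imread("pics/w5.png"); print(im[100:150:4,316].tolist())
E
```

```text
top t5 0 [-77.8  11.5] [45.4 42.6]
top t5 0.015 [-74.6  13. ] [47.5 43.9]
scene s5 0 [-80.6 -37.7] [71.5 51.3]
scene s5 0.015 [-74.2 -46.4] [76.1 41.5]
top top0 0 [-78.4 -41. ] [71.5 42.6]
top top0 0.015 [-75.1 -39. ] [73.4 43.9]
scene scene0 0 [-80.6 -37.7] [71.5 51.3]
scene scene0 0.015 [-74.2 -46.4] [76.1 41.5]
-1 -1 [[350.9, 118.4], [405.3, 200.5], [256.5, 179.5]]
-1 1 [[283.2, 118.5], [411.9, 223.4], [266.0, 162.8]]
1 -1 [[370.6, -19.3], [364.5, 210.8], [293.2, 191.7]]
1 1 [[262.5, -19.1], [370.8, 233.8], [302.0, 174.3]]
[[174, 104, 64], [170, 101, 63], [145, 87, 55], [162, 98, 61], [168, 101, 62], [159, 104, 70], [102, 101, 102], [103, 101, 102], [102, 102, 101], [103, 101, 102], [86, 83, 85], [37, 38, 39], [36, 36, 36]]
```

The visible end was the far one, so all the views agree and the tray estimate holds. I descend in stages, watching the force.

Emit:
{"fn": "play_rows", "kwargs": {
  "targets": [
    {"delta_pos": [-0.001,0,-0.02],"delta_rot": [0,0,0],"claw": 40},
    {"delta_pos": [-0.001,0,-0.04],"delta_rot": [0,0,0],"claw": 40},
    {"delta_pos": [-0.001,0,-0.06],"delta_rot": [0,0,0],"claw": 40},
    {"delta_pos": [-0.001,0,-0.08],"delta_rot": [0,0,0],"claw": 40},
    {"delta_pos": [-0.001,0,-0.1],"delta_rot": [0,0,0],"claw": 40},
    {"delta_pos": [-0.001,0,-0.115],"delta_rot": [0,0,0],"claw": 40},
    {"delta_pos": [-0.001,0,-0.125],"delta_rot": [0,0,0],"claw": 40},
    {"delta_pos": [-0.001,0,-0.13],"delta_rot": [0,0,0],"claw": 40},
    {"delta_pos": [-0.001,0,-0.135],"delta_rot": [0,0,0],"claw": 40},
    {"delta_pos": [-0.001,0,-0.138],"delta_rot": [0,0,0],"claw": 40},
    {"delta_pos": [-0.001,0,-0.138],"delta_rot": [0,0,0],"claw": 40},
    {"delta_pos": [-0.001,0,-0.138],"delta_rot": [0,0,0],"claw": 40}
  ]
}}

```text
time: 6.87
eef_pos: [0.5805, -0.1913, 0.0683]
tcp_rot: [0.238, 0.299, -0.573, 0.725]
contact_force: [0.1, -0.4, -7.8]
opening: 0.626
```

```bash
python3 - <<'E'
from h import *
st()
a=ctrl.read_camera("scene"); b=ctrl.read_camera("wrist"); t=ctrl.read_camera("top")
f=lambda i,x,y,w,h,s: cv2.resize(i[y:y+h,x:x+w],None,fx=s,fy=s,interpolation=cv2.INTER_CUBIC)
cv2.imwrite("pics/c6.png",np.hstack([f(a,230,120,100,90,4),f(t,350,170,90,90,4)]))
F=np.load("rel.npy")
ph=np.radians(103.3); B=np.eye(4);B[:3,:3]=axes(np.array([np.cos(ph),np.sin(ph),0]),np.array([0,0,1.]));B[:3,3]=[.585,-.214,.003]
F=B@F;dl(F[:3,3],F[:3,:3])
E
```

```text
6.87 q [-0.21  0.29  2.04 -1.13  0.78  0.4 ] p [ 0.5805 -0.1913  0.0683] F [ 0.1 -0.4 -7.8] M [ 1.64  0.39 -0.03] op 0.626
[[0.165, 0.973, 0.16], [-0.688, 0.23, -0.688], [-0.706, 0.004, 0.708]]
dpos [-0.0008, -0.0002, -0.0235] drot [-0.0003, 0.0011, 0.0002] deg 0.2
```

View pics/c6.png

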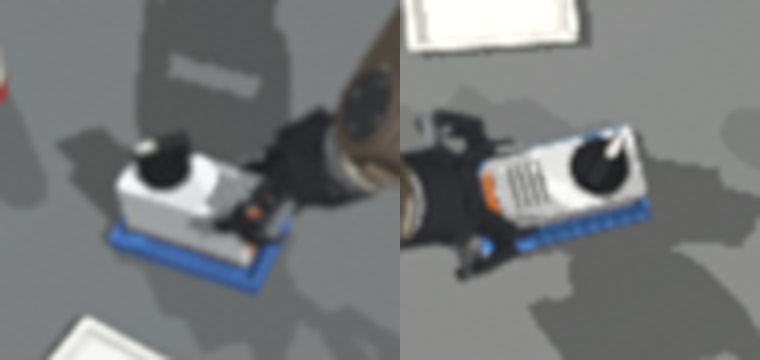

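The amp hangs over the tray, aligned with it (scene crop (185,200), top crop (565,175)). I check its far-end corners against prediction before lowering.

```bash
python3 - <<'E'
from h import *
T=np.eye(4);s=ctrl.get_state();T[:3,:3]=R.from_quat(s["tcp_rot"]).as_matrix();T[:3,3]=s["eef_pos"]
A=T@np.linalg.inv(np.load("rel.npy")); print(A[:3].round(3))
for n,P in {"far-l":(-.06,-.028,.066),"far-r":(-.06,.028,.066),"near-l":(.06,-.028,.066),"near-r":(.06,.028,.066),"knobtop":(-.025,0,.11)}.items():
    p=(A@np.r_[P,1])[:3]; u=proj("top",p);w=proj("scene",p); print(n,"topcrop",((u-[350,170])*4+[400,0]).round(),"scenecrop",((w-[230,120])*4).round())
E
```

```text
[[-0.229 -0.973 -0.003  0.586]
 [ 0.973 -0.229 -0.001 -0.214]
 [ 0.    -0.004  1.     0.027]]
far-l topcrop [626. 123.] scenecrop [114. 181.]
far-r topcrop [645. 188.] scenecrop [142. 134.]
near-l topcrop [485. 158.] scenecrop [240. 221.]
near-r topcrop [504. 224.] scenecrop [265. 173.]
knobtop topcrop [603. 157.] scenecrop [159. 137.]
```

Emit:
{"fn": "play_rows", "kwargs": {
  "targets": [
    {"delta_pos": [-0.001,0,-0.005],"delta_rot": [0,0,0],"claw": 40},
    {"delta_pos": [-0.001,0,-0.009],"delta_rot": [0,0,0],"claw": 40},
    {"delta_pos": [-0.001,0,-0.013],"delta_rot": [0,0,0],"claw": 40},
    {"delta_pos": [-0.001,0,-0.016],"delta_rot": [0,0,0],"claw": 40},
    {"delta_pos": [-0.001,0,-0.018],"delta_rot": [0,0,0],"claw": 40},
    {"delta_pos": [-0.001,0,-0.018],"delta_rot": [0,0,0],"claw": 40},
    {"delta_pos": [-0.001,0,-0.018],"delta_rot": [0,0,0],"claw": 40}
  ]
}}

```text
time: 7.6
eef_pos: [0.5794, -0.1915, 0.0504]
tcp_rot: [0.238, 0.298, -0.573, 0.725]
contact_force: [-0.9, -0.1, -7.3]
opening: 0.623
```

Emit:
{"fn": "play_rows", "kwargs": {
  "targets": [
    {"delta_pos": [0,0,-0.001],"delta_rot": [0,0,0],"claw": 40},
    {"delta_pos": [0,0,-0.002],"delta_rot": [0,0,0],"claw": 40},
    {"delta_pos": [0,0,-0.003],"delta_rot": [0,0,0],"claw": 40},
    {"delta_pos": [0,0,-0.003],"delta_rot": [0,0,0],"claw": 40}
  ]
}}

```text
time: 7.93
eef_pos: [0.58, -0.1917, 0.0491]
tcp_rot: [0.238, 0.297, -0.574, 0.725]
contact_force: [-2.7, 3.6, -0.1]
opening: 0.62
```

Contact: the weight has come off the gripper. I press 1 mm more and then ease open.

Emit:
{"fn": "play_rows", "kwargs": {
  "targets": [
    {"delta_pos": [0,0,-0.001],"delta_rot": [0,0,0],"claw": 40},
    {"delta_pos": [0,0,-0.001],"delta_rot": [0,0,0],"claw": 40},
    {"delta_pos": [0,0,-0.001],"delta_rot": [0,0,0],"claw": 50},
    {"delta_pos": [0,0,-0.001],"delta_rot": [0,0,0],"claw": 53},
    {"delta_pos": [0,0,-0.001],"delta_rot": [0,0,0],"claw": 56},
    {"delta_pos": [0,0,-0.001],"delta_rot": [0,0,0],"claw": 60},
    {"delta_pos": [0,0,-0.001],"delta_rot": [0,0,0],"claw": 66},
    {"delta_pos": [0,0,-0.001],"delta_rot": [0,0,0],"claw": 76},
    {"delta_pos": [0,0,-0.001],"delta_rot": [0,0,0],"claw": 85},
    {"delta_pos": [0,0,-0.001],"delta_rot": [0,0,0],"claw": 85},
    {"delta_pos": [0,0,-0.001],"delta_rot": [0,0,0],"claw": 85},
    {"delta_pos": [0,0,-0.001],"delta_rot": [0,0,0],"claw": 85}
  ],
  "newtons": 20
}}

```text
time: 8.93
eef_pos: [0.5801, -0.1917, 0.0483]
tcp_rot: [0.238, 0.297, -0.574, 0.725]
contact_force: [-0.3, 0.3, -0.7]
opening: 0.991
```

```bash
python3 - <<'E'
from h import *
st()
M=R.from_quat(ctrl.get_state()["tcp_rot"]).as_matrix(); print("back 120mm",(-.12*M[:,0]).round(4))
E
```

```text
8.93 q [-0.21  0.33  2.04 -1.17  0.77  0.45] p [ 0.5801 -0.1917  0.0483] F [-0.3  0.3 -0.7] M [0.32 0.05 0.03] op 0.991
[[0.165, 0.973, 0.158], [-0.691, 0.229, -0.685], [-0.704, 0.004, 0.711]]
back 120mm [-0.0198  0.0829  0.0844]
```

```bash
python3 - <<'E'
from h import *
for y in (-60,):
    a=np.radians(y); dl(np.array([.591,-.238,.28]),frame(np.array([0,0,-1.]),np.array([np.cos(a),np.sin(a),0])))
E
```

```text
dpos [0.0109, -0.0463, 0.2317] drot [0.2471, -0.1055, -0.3838] deg 84.3
```

Emit:
{"fn": "play_rows", "kwargs": {
  "targets": [
    {"delta_pos": [-0.003,0.014,0.014],"delta_rot": [0,0,0],"claw": 85},
    {"delta_pos": [-0.008,0.034,0.034],"delta_rot": [0,0,0],"claw": 85},
    {"delta_pos": [-0.013,0.055,0.055],"delta_rot": [0,0,0],"claw": 85},
    {"delta_pos": [-0.02,0.083,0.084],"delta_rot": [0,0,0],"claw": 85},
    {"delta_pos": [-0.02,0.083,0.12],"delta_rot": [0,0,0],"claw": 85},
    {"delta_pos": [-0.02,0.083,0.16],"delta_rot": [0,0,0],"claw": 85},
    {"delta_pos": [-0.02,0.083,0.2],"delta_rot": [0.03,-0.013,-0.047],"claw": 85},
    {"delta_pos": [-0.01,0.06,0.231],"delta_rot": [0.06,-0.026,-0.095],"claw": 85},
    {"delta_pos": [0.011,-0.046,0.231],"delta_rot": [0.2471,-0.1055,-0.3838],"claw": 85},
    {"delta_pos": [0.011,-0.046,0.231],"delta_rot": [0.2471,-0.1055,-0.3838],"claw": 85},
    {"delta_pos": [0.011,-0.046,0.231],"delta_rot": [0.2471,-0.1055,-0.3838],"claw": 85},
    {"delta_pos": [0.011,-0.046,0.231],"delta_rot": [0.2471,-0.1055,-0.3838],"claw": 85},
    {"delta_pos": [0.011,-0.046,0.231],"delta_rot": [0.2471,-0.1055,-0.3838],"claw": 85},
    {"delta_pos": [0.011,-0.046,0.231],"delta_rot": [0.2471,-0.1055,-0.3838],"claw": 85},
    {"delta_pos": [0.011,-0.046,0.231],"delta_rot": [0.2471,-0.1055,-0.3838],"claw": 85},
    {"delta_pos": [0.011,-0.046,0.231],"delta_rot": [0.2471,-0.1055,-0.3838],"claw": 85},
    {"delta_pos": [0.011,-0.046,0.231],"delta_rot": [0.2471,-0.1055,-0.3838],"claw": 85},
    {"delta_pos": [0.011,-0.046,0.231],"delta_rot": [0.2471,-0.1055,-0.3838],"claw": 85},
    {"delta_pos": [0.011,-0.046,0.231],"delta_rot": [0.2471,-0.1055,-0.3838],"claw": 85},
    {"delta_pos": [0.011,-0.046,0.231],"delta_rot": [0.2471,-0.1055,-0.3838],"claw": 85}
  ]
}}

```text
time: 10.6
eef_pos: [0.5907, -0.2384, 0.279]
tcp_rot: [-0.682, -0.183, 0.683, -0.184]
contact_force: [0.6, -0.2, -0.4]
opening: 0.993
```

```bash
python3 - <<'E'
from h import *
st()
b=ctrl.read_camera("wrist");cv2.imwrite("pics/w7.png",b)
np.save("w7T.npy",np.array(ctrl.calibration("wrist")["camera_from_world"]))
print(proj("wrist",[.591,-.238,.113]))
E
```

```text
10.6 q [-0.54  0.16  1.61 -0.    1.37  0.5 ] p [ 0.5907 -0.2384  0.279 ] F [ 0.6 -0.2 -0.4] M [-0.02 -0.02  0.  ] op 0.993
[[-0.001, 0.501, -0.866], [-0.001, -0.866, -0.501], [-1.0, 0.0, 0.001]]
[318.50330207 178.16408346]
```

View pics/w7.png

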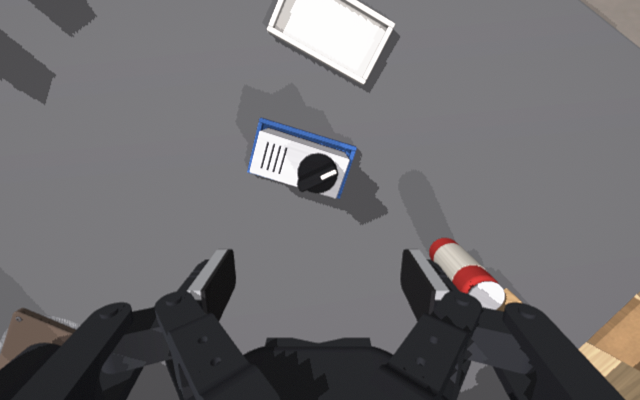

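The amp sits in the blue tray at (302,160), with the knob centred near (318,176) and its white line pointing to (337,172). I measure the line's angle and the bar's centre.

```bash
python3 - <<'E'
from h import *
T=np.load("w7T.npy"); im=cv2.imread("pics/w7.png")
g=im[150:200,290:350].max(2)
dark=(g<70).astype(np.uint8); n,l,s,c=cv2.connectedComponentsWithStats(dark,connectivity=4); k=1+np.argmax(s[1:,4])
cnt=max(cv2.findContours((l==k).astype(np.uint8),cv2.RETR_EXTERNAL,cv2.CHAIN_APPROX_NONE)[0],key=cv2.contourArea)
hull=cv2.convexHull(cnt); print("disc",s[k],cv2.minEnclosingCircle(hull)[0]+np.array([290,150]))
inner=np.zeros_like(dark); cv2.fillConvexPoly(inner,hull,1)
w=((g>120)&(cv2.erode(inner,np.ones((3,3)))>0)).astype(np.uint8)
n,l,s,c=cv2.connectedComponentsWithStats(w); k=1+np.argmax(s[1:,4]); ys,xs=np.where(l==k)
P=np.array([onplane("wrist",x+290,y+150,.113,T)[:2] for x,y in zip(xs,ys)])
vx,vy,x0,y0=cv2.fitLine((P*1000).astype(np.float32),cv2.DIST_L2,0,.01,.01).ravel()
print("line",len(xs),"mean",P.mean(0).round(4),"ang",np.degrees(np.arctan2(vy,vx)), "ext",(((P-P.mean(0))@[vx,vy])).min(),(((P-P.mean(0))@[vx,vy])).max())
cx,cy=cv2.minEnclosingCircle(hull)[0]; print("disc c at .083",onplane("wrist",cx+290,cy+150,.083,T)[:2])
cv2.imwrite("pics/k.png",cv2.resize(im[150:200,290:350],None,fx=8,fy=8,interpolation=cv2.INTER_CUBIC))
# amp white-face rect at z=.069
E
```

```text
disc [   8    4   40   40 1162] [315.35313225 175.12850952]
line 84 mean [ 0.6004 -0.245 ] ang -35.242634 ext -0.009611826513943648 0.009510620427646603
disc c at .083 [ 0.58640899 -0.23617206]
```

```bash
python3 - <<'E'
from h import *
a=np.radians(-125.2); dl(np.array([.590,-.2375,.113]),frame(np.array([0,0,-1.]),np.array([np.cos(a),np.sin(a),0])))
E
```

```text
dpos [-0.0009, 0.0003, -0.166] drot [0.0001, -0.0004, -0.3627] deg 65.3
```

Emit:
{"fn": "play_rows", "kwargs": {
  "targets": [
    {"delta_pos": [-0.001,0,-0.02],"delta_rot": [0,0,-0.037],"claw": 45},
    {"delta_pos": [-0.001,0,-0.04],"delta_rot": [0,0,-0.074],"claw": 45},
    {"delta_pos": [-0.001,0,-0.06],"delta_rot": [0,0,-0.111],"claw": 45},
    {"delta_pos": [-0.001,0,-0.07],"delta_rot": [0,0,-0.148],"claw": 45},
    {"delta_pos": [-0.001,0,-0.08],"delta_rot": [0,0,-0.185],"claw": 45},
    {"delta_pos": [-0.001,0,-0.09],"delta_rot": [0,0,-0.222],"claw": 45},
    {"delta_pos": [-0.001,0,-0.1],"delta_rot": [0,0,-0.259],"claw": 45},
    {"delta_pos": [-0.001,0,-0.105],"delta_rot": [0,0,-0.296],"claw": 45},
    {"delta_pos": [-0.001,0,-0.11],"delta_rot": [0,0,-0.333],"claw": 45},
    {"delta_pos": [-0.001,0,-0.115],"delta_rot": [0,0,-0.3627],"claw": 45},
    {"delta_pos": [-0.001,0,-0.125],"delta_rot": [0,0,-0.3627],"claw": 45},
    {"delta_pos": [-0.001,0,-0.14],"delta_rot": [0,0,-0.3627],"claw": 45},
    {"delta_pos": [-0.001,0,-0.155],"delta_rot": [0,0,-0.3627],"claw": 45},
    {"delta_pos": [-0.001,0,-0.163],"delta_rot": [0,0,-0.3627],"claw": 45},
    {"delta_pos": [-0.001,0,-0.166],"delta_rot": [0,0,-0.3627],"claw": 45},
    {"delta_pos": [-0.001,0,-0.166],"delta_rot": [0,0,-0.3627],"claw": 45}
  ]
}}

```text
time: 11.98
eef_pos: [0.5894, -0.2371, 0.1118]
tcp_rot: [-0.673, 0.213, 0.675, 0.213]
contact_force: [0.8, -0.2, 0.3]
opening: 0.528
```

```bash
python3 - <<'E'
from h import *
st()
b=ctrl.read_camera("wrist");cv2.imwrite("pics/w8.png",b)
E
```

```text
11.98 q [-0.54  0.3   1.76 -0.    1.08  1.64] p [ 0.5894 -0.2371  0.1118] F [ 0.8 -0.2  0.3] M [0.04 0.01 0.02] op 0.528
[[-0.003, -0.575, -0.818], [0.001, -0.818, 0.575], [-1.0, 0.001, 0.003]]
```

View pics/w8.png

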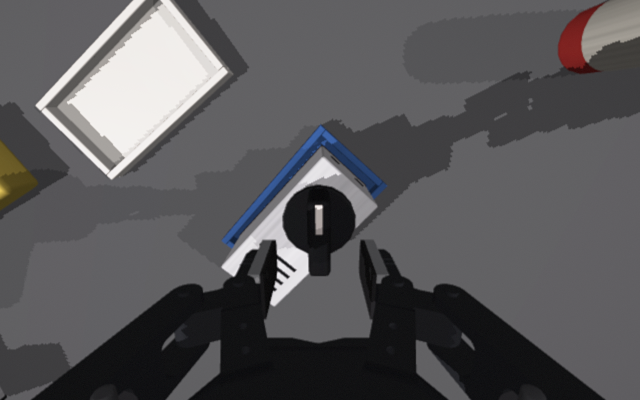

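The bar stands upright at column 318, midway between the pads at (268,265) and (370,265). I close on it.

Emit:
{"fn": "play_rows", "kwargs": {
  "targets": [
    {"delta_pos": [0,0,0],"delta_rot": [0,0,0],"claw": 25},
    {"delta_pos": [0,0,0],"delta_rot": [0,0,0],"claw": 18},
    {"delta_pos": [0,0,0],"delta_rot": [0,0,0],"claw": 8},
    {"delta_pos": [0,0,0],"delta_rot": [0,0,0],"claw": 5},
    {"delta_pos": [0,0,0],"delta_rot": [0,0,0],"claw": 5},
    {"delta_pos": [0,0,0],"delta_rot": [0,0,0],"claw": 5},
    {"delta_pos": [0,0,0],"delta_rot": [0,0,0],"claw": 5}
  ],
  "newtons": 40
}}

```text
time: 12.62
eef_pos: [0.59, -0.2375, 0.113]
tcp_rot: [-0.674, 0.213, 0.675, 0.213]
contact_force: [-0.1, -0.1, -0.2]
opening: 0.057
```

```bash
python3 -c "
from h import *
st()"
```

```text
12.62 q [-0.54  0.3   1.76 -0.    1.08  1.64] p [ 0.59   -0.2375  0.113 ] F [-0.1 -0.1 -0.2] M [ 0.03 -0.    0.  ] op 0.057
[[-0.002, -0.575, -0.818], [0.0, -0.818, 0.575], [-1.0, 0.0, 0.002]]
```

The jaws closed to 5 mm without taking the bar. I work out where the bar lies relative to the pads.

```bash
python3 - <<'E'
from h import *
s=ctrl.get_state();p=s["eef_pos"];M=R.from_quat(s["tcp_rot"]).as_matrix()
u=np.array([.817,-.576,0])
for z in (.083,.113):
    print(z,[proj("wrist",np.r_[.59,-.2375,z]+r*u).round() for r in (-.026,-.025,0,.025,.026)])
for k in (0,.006,.025): print(k,[proj("wrist",p+k*M[:,0]+w*M[:,2]).round() for w in (-.011,.011)])
b=ctrl.read_camera("wrist");cv2.imwrite("pics/w9.png",b)
cv2.imwrite("pics/w9c.png",cv2.resize(b[130:330,200:440],None,fx=3,fy=3,interpolation=cv2.INTER_CUBIC))
E
```

```text
0.083 [array([317., 255.]), array([317., 254.]), array([317., 222.]), array([317., 187.]), array([317., 186.])]
0.113 [array([317., 278.]), array([317., 277.]), array([317., 240.]), array([317., 201.]), array([317., 199.])]
0 [array([317., 223.]), array([317., 257.])]
0.006 [array([317., 220.]), array([317., 252.])]
0.025 [array([317., 209.]), array([317., 239.])]
```

View pics/w9c.png

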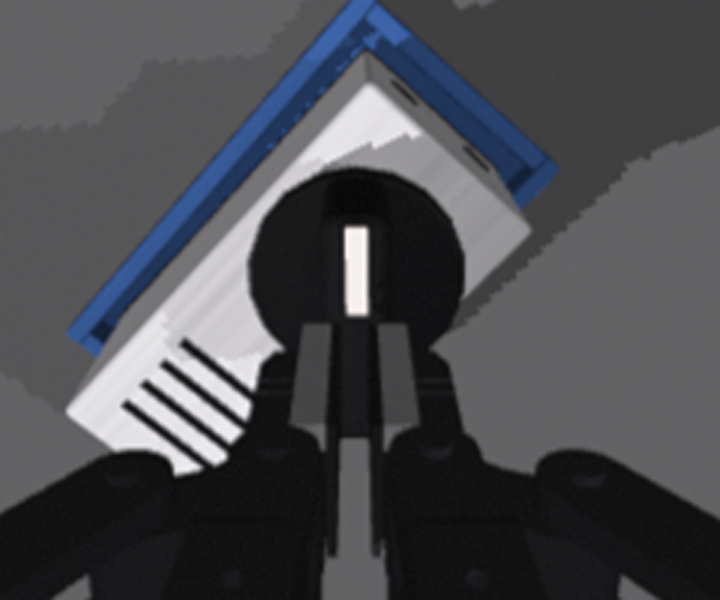

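```bash
python3 - <<'E'
from h import *
print("overhang",ctrl.finger_overhang)
s=ctrl.get_state();p=s["eef_pos"];M=R.from_quat(s["tcp_rot"]).as_matrix()
for k in (-.045,-.03,-.02,-.01): print(k,proj("wrist",p+k*M[:,0]-.011*M[:,2]).round(),"px/mm",round(proj("wrist",p+k*M[:,0]-.011*M[:,2]+.01*M[:,1])[0]-proj("wrist",p+k*M[:,0]-.011*M[:,2])[0],1)/10)
E
```

```text
overhang 0.025
-0.045 [317. 262.] px/mm 2.2800000000000002
-0.03 [317. 247.] px/mm 2.05
-0.02 [317. 238.] px/mm 1.92
-0.01 [317. 230.] px/mm 1.8
```

Emit:
{"fn": "play_rows", "kwargs": {
  "targets": [
    {"delta_pos": [0,0,0],"delta_rot": [0,0,0],"claw": 40},
    {"delta_pos": [0,0,0],"delta_rot": [0,0,0],"claw": 40},
    {"delta_pos": [0,0,0],"delta_rot": [0,0,0],"claw": 40},
    {"delta_pos": [0,0,-0.005],"delta_rot": [0,0,0],"claw": 40},
    {"delta_pos": [0,0,-0.01],"delta_rot": [0,0,0],"claw": 40},
    {"delta_pos": [0,0,-0.014],"delta_rot": [0,0,0],"claw": 40},
    {"delta_pos": [0,0,-0.017],"delta_rot": [0,0,0],"claw": 40},
    {"delta_pos": [0,0,-0.02],"delta_rot": [0,0,0],"claw": 40},
    {"delta_pos": [0,0,-0.02],"delta_rot": [0,0,0],"claw": 40}
  ]
}}

```text
time: 13.42
eef_pos: [0.5894, -0.2372, 0.0917]
tcp_rot: [-0.673, 0.213, 0.675, 0.213]
contact_force: [-0.4, 0.4, -0.7]
opening: 0.471
```

There is no contact where the stated overhang would already have hit the disc, so the pads do stand about 45 mm farther back than stated, as the picture shows. I lower on and close.

Emit:
{"fn": "play_rows", "kwargs": {
  "targets": [
    {"delta_pos": [0,0,-0.004],"delta_rot": [0,0,0],"claw": 35},
    {"delta_pos": [0,0,-0.008],"delta_rot": [0,0,0],"claw": 30},
    {"delta_pos": [0,0,-0.012],"delta_rot": [0,0,0],"claw": 30},
    {"delta_pos": [0,0,-0.015],"delta_rot": [0,0,0],"claw": 30},
    {"delta_pos": [0,0,-0.017],"delta_rot": [0,0,0],"claw": 30},
    {"delta_pos": [0,0,-0.017],"delta_rot": [0,0,0],"claw": 30},
    {"delta_pos": [0,0,-0.017],"delta_rot": [0,0,0],"claw": 20},
    {"delta_pos": [0,0,-0.017],"delta_rot": [0,0,0],"claw": 10},
    {"delta_pos": [0,0,-0.017],"delta_rot": [0,0,0],"claw": 5},
    {"delta_pos": [0,0,-0.017],"delta_rot": [0,0,0],"claw": 5},
    {"delta_pos": [0,0,-0.017],"delta_rot": [0,0,0],"claw": 5},
    {"delta_pos": [0,0,-0.017],"delta_rot": [0,0,0],"claw": 5}
  ],
  "newtons": 40
}}

```text
time: 14.42
eef_pos: [0.5893, -0.2375, 0.075]
tcp_rot: [-0.673, 0.213, 0.675, 0.213]
contact_force: [-1.4, -2.1, 1.0]
opening: 0.149
```

```bash
python3 -c "
from h import *
st()
cv2.imwrite('pics/w10.png',ctrl.read_camera('wrist'))"
```

```text
14.42 q [-0.54  0.35  1.77 -0.    1.02  1.64] p [ 0.5893 -0.2375  0.075 ] F [-1.4 -2.1  1. ] M [-0.21  0.25 -0.03] op 0.149
[[-0.003, -0.575, -0.818], [0.001, -0.818, 0.575], [-1.0, 0.001, 0.003]]
```

The jaws have stopped on the bar (12.7 mm). I turn anticlockwise, first 75° of the at least 109° to the stop.

Emit:
{"fn": "play_rows", "kwargs": {
  "targets": [
    {"delta_pos": [0,0,0],"delta_rot": [0,0,0.02],"claw": 5},
    {"delta_pos": [0,0,0],"delta_rot": [0,0,0.05],"claw": 5},
    {"delta_pos": [0,0,0],"delta_rot": [0,0,0.08],"claw": 5},
    {"delta_pos": [0,0,0],"delta_rot": [0,0,0.11],"claw": 5},
    {"delta_pos": [0,0,0],"delta_rot": [0,0,0.14],"claw": 5},
    {"delta_pos": [0,0,0],"delta_rot": [0,0,0.17],"claw": 5},
    {"delta_pos": [0,0,0],"delta_rot": [0,0,0.2],"claw": 5},
    {"delta_pos": [0,0,0],"delta_rot": [0,0,0.23],"claw": 5},
    {"delta_pos": [0,0,0],"delta_rot": [0,0,0.26],"claw": 5},
    {"delta_pos": [0,0,0],"delta_rot": [0,0,0.29],"claw": 5},
    {"delta_pos": [0,0,0],"delta_rot": [0,0,0.32],"claw": 5},
    {"delta_pos": [0,0,0],"delta_rot": [0,0,0.35],"claw": 5},
    {"delta_pos": [0,0,0],"delta_rot": [0,0,0.38],"claw": 5},
    {"delta_pos": [0,0,0],"delta_rot": [0,0,0.41],"claw": 5},
    {"delta_pos": [0,0,0],"delta_rot": [0,0,0.415],"claw": 5}
  ]
}}

```text
time: 15.72
eef_pos: [0.5893, -0.2383, 0.075]
tcp_rot: [-0.664, -0.239, 0.666, -0.242]
contact_force: [-0.8, -3.9, -0.9]
opening: 0.155
```

```bash
cat >> h.py <<'E'
def kn():
    s=ctrl.get_state(); M=R.from_quat(s["tcp_rot"]).as_matrix(); print(round(s["time"],2),"yaw",np.degrees(np.arctan2(M[1,1],M[0,1])).round(1),"q6",s["qpos"][5].round(2),"t6",s["joint_efforts"][5].round(3),"F",s["contact_force"].round(1),"M",s["wrist_torque"].round(3),"op",s["opening"].round(3),"p",s["eef_pos"].round(4))
E
python3 -c "
from h import *
kn()"
```

```text
Traceback (most recent call last):
  File "h.py", line 24, in kn
    s=ctrl.get_state(); M=R.from_quat(s["tcp_rot"]).as_matrix(); print(round(s["time"],2),"yaw",np.degrees(np.arctan2(M[1,1],M[0,1])).round(1),"q6",s["qpos"][5].round(2),"t6",s["joint_efforts"][5].round(3),"F",s["contact_force"].round(1),"M",s["wrist_torque"].round(3),"op",s["opening"].round(3),"p",s["eef_pos"].round(4))
                                                                                                                                                                                                                                                                                  ^^^^^^^^^^^^^^^^^^
AttributeError: 'float' object has no attribute 'round'
```

```bash
sed -i 's/s\["opening"\].round(3),"p"/round(s["opening"],3),"p"/' h.py
python3 -c "
from h import *
kn()"
```

```text
15.72 yaw -50.3 q6 0.34 t6 -0.292 F [-0.8 -3.9 -0.9] M [-0.62   0.268 -0.027] op 0.155 p [ 0.5893 -0.2383  0.075 ]
```

Emit:
{"fn": "play_rows", "kwargs": {
  "targets": [
    {"delta_pos": [0,0.0005,0],"delta_rot": [0,0,0.02],"claw": 5},
    {"delta_pos": [0,0.0005,0],"delta_rot": [0,0,0.04],"claw": 5},
    {"delta_pos": [0,0.0005,0],"delta_rot": [0,0,0.06],"claw": 5},
    {"delta_pos": [0,0.0005,0],"delta_rot": [0,0,0.08],"claw": 5},
    {"delta_pos": [0,0.0005,0],"delta_rot": [0,0,0.1],"claw": 5},
    {"delta_pos": [0,0.0005,0],"delta_rot": [0,0,0.12],"claw": 5},
    {"delta_pos": [0,0.0005,0],"delta_rot": [0,0,0.14],"claw": 5},
    {"delta_pos": [0,0.0005,0],"delta_rot": [0,0,0.15],"claw": 5},
    {"delta_pos": [0,0.0005,0],"delta_rot": [0,0,0.15],"claw": 5}
  ]
}}

```text
time: 16.47
eef_pos: [0.5894, -0.2386, 0.0751]
tcp_rot: [-0.59, -0.386, 0.592, -0.391]
contact_force: [-0.2, -3.1, -0.8]
opening: 0.156
```

```bash
python3 -c "
from h import *
kn()"
```

```text
16.47 yaw -23.3 q6 -0.13 t6 -0.121 F [-0.2 -3.1 -0.8] M [-0.724  0.08   0.061] op 0.156 p [ 0.5894 -0.2386  0.0751]
```

Emit:
{"fn": "play_rows", "kwargs": {
  "targets": [
    {"delta_pos": [0,0.001,0],"delta_rot": [0,0,0.014],"claw": 5},
    {"delta_pos": [0,0.001,0],"delta_rot": [0,0,0.028],"claw": 5},
    {"delta_pos": [0,0.001,0],"delta_rot": [0,0,0.042],"claw": 5},
    {"delta_pos": [0,0.001,0],"delta_rot": [0,0,0.056],"claw": 5},
    {"delta_pos": [0,0.001,0],"delta_rot": [0,0,0.056],"claw": 5}
  ]
}}

```text
time: 16.88
eef_pos: [0.5902, -0.2379, 0.0751]
tcp_rot: [-0.554, -0.436, 0.555, -0.442]
contact_force: [1.7, -4.4, -1.6]
opening: 0.155
```

```bash
python3 -c "
from h import *
kn()"
```

```text
16.88 yaw -13.3 q6 -0.31 t6 -0.164 F [ 1.7 -4.4 -1.6] M [-0.574 -0.283  0.048] op 0.155 p [ 0.5902 -0.2379  0.0751]
```

Emit:
{"fn": "play_rows", "kwargs": {
  "targets": [
    {"delta_pos": [0,0,0],"delta_rot": [0,0,0.014],"claw": 5},
    {"delta_pos": [0,0,0],"delta_rot": [0,0,0.028],"claw": 5},
    {"delta_pos": [0,0,0],"delta_rot": [0,0,0.042],"claw": 5},
    {"delta_pos": [0,0,0],"delta_rot": [0,0,0.056],"claw": 5},
    {"delta_pos": [0,0,0],"delta_rot": [0,0,0.056],"claw": 5}
  ]
}}

```text
time: 17.3
eef_pos: [0.5904, -0.238, 0.0751]
tcp_rot: [0.514, 0.482, -0.514, 0.488]
contact_force: [1.1, -2.4, -1.8]
opening: 0.156
```

```bash
python3 -c "
from h import *
kn()"
```

```text
17.3 yaw -3.3 q6 -0.48 t6 -0.164 F [ 1.1 -2.4 -1.8] M [-0.413 -0.103  0.03 ] op 0.156 p [ 0.5904 -0.238   0.0751]
```

Emit:
{"fn": "play_rows", "kwargs": {
  "targets": [
    {"delta_pos": [0,0,0],"delta_rot": [0,0,0.014],"claw": 5},
    {"delta_pos": [0,0,0],"delta_rot": [0,0,0.028],"claw": 5},
    {"delta_pos": [0,0,0],"delta_rot": [0,0,0.042],"claw": 5},
    {"delta_pos": [0,0,0],"delta_rot": [0,0,0.056],"claw": 5},
    {"delta_pos": [0,0,0],"delta_rot": [0,0,0.056],"claw": 5}
  ]
}}

```text
time: 17.72
eef_pos: [0.5906, -0.238, 0.0751]
tcp_rot: [0.471, 0.525, -0.47, 0.531]
contact_force: [0.3, -2.1, -1.2]
opening: 0.156
```

```bash
python3 -c "
from h import *
kn()"
```

```text
17.72 yaw 6.6 q6 -0.66 t6 -0.163 F [ 0.3 -2.1 -1.2] M [-0.475 -0.043  0.026] op 0.156 p [ 0.5906 -0.238   0.0751]
```

Emit:
{"fn": "play_rows", "kwargs": {
  "targets": [
    {"delta_pos": [0,0,0],"delta_rot": [0,0,0.014],"claw": 5},
    {"delta_pos": [0,0,0],"delta_rot": [0,0,0.028],"claw": 5},
    {"delta_pos": [0,0,0],"delta_rot": [0,0,0.042],"claw": 5},
    {"delta_pos": [0,0,0],"delta_rot": [0,0,0.056],"claw": 5},
    {"delta_pos": [0,0,0],"delta_rot": [0,0,0.056],"claw": 5}
  ]
}}

```text
time: 18.13
eef_pos: [0.5907, -0.238, 0.0751]
tcp_rot: [0.423, 0.564, -0.422, 0.57]
contact_force: [1.4, -2.3, -2.6]
opening: 0.157
```

```bash
python3 -c "
from h import *
kn()"
```

```text
18.13 yaw 16.6 q6 -0.83 t6 -0.163 F [ 1.4 -2.3 -2.6] M [-0.463 -0.    -0.025] op 0.157 p [ 0.5907 -0.238   0.0751]
```

Emit:
{"fn": "play_rows", "kwargs": {
  "targets": [
    {"delta_pos": [0,0,0],"delta_rot": [0,0,0.014],"claw": 5},
    {"delta_pos": [0,0,0],"delta_rot": [0,0,0.028],"claw": 5},
    {"delta_pos": [0,0,0],"delta_rot": [0,0,0.042],"claw": 5},
    {"delta_pos": [0,0,0],"delta_rot": [0,0,0.042],"claw": 5}
  ]
}}

```text
time: 18.47
eef_pos: [0.591, -0.2374, 0.075]
tcp_rot: [0.387, 0.59, -0.384, 0.596]
contact_force: [0.4, -0.8, -0.1]
opening: 0.153
```

```bash
python3 -c "
from h import *
kn()"
```

```text
18.47 yaw 24.0 q6 -0.96 t6 -0.205 F [ 0.4 -0.8 -0.1] M [-0.179 -0.152 -0.016] op 0.153 p [ 0.591  -0.2374  0.075 ]
```

Emit:
{"fn": "play_rows", "kwargs": {
  "targets": [
    {"delta_pos": [0,0,0],"delta_rot": [0,0,0.014],"claw": 5},
    {"delta_pos": [0,0,0],"delta_rot": [0,0,0.028],"claw": 5},
    {"delta_pos": [0,0,0],"delta_rot": [0,0,0.028],"claw": 5}
  ]
}}

```text
time: 18.72
eef_pos: [0.5912, -0.2369, 0.0751]
tcp_rot: [0.361, 0.606, -0.357, 0.612]
contact_force: [1.1, 0.1, -1.1]
opening: 0.155
```

```bash
python3 -c "
from h import *
kn()"
```

```text
18.72 yaw 28.9 q6 -1.05 t6 -0.202 F [ 1.1  0.1 -1.1] M [-0.012 -0.193 -0.023] op 0.155 p [ 0.5912 -0.2369  0.0751]
```

Emit:
{"fn": "play_rows", "kwargs": {
  "targets": [
    {"delta_pos": [0,0,0],"delta_rot": [0,0,0.014],"claw": 5},
    {"delta_pos": [0,0,0],"delta_rot": [0,0,0.014],"claw": 5}
  ]
}}

```text
time: 18.88
eef_pos: [0.5913, -0.2364, 0.0751]
tcp_rot: [0.349, 0.613, -0.344, 0.619]
contact_force: [1.0, 0.3, -1.4]
opening: 0.153
```

```bash
python3 -c "
from h import *
kn()
cv2.imwrite('pics/w11.png',ctrl.read_camera('wrist'))"
```

```text
18.88 yaw 31.3 q6 -1.09 t6 -0.195 F [ 1.   0.3 -1.4] M [-0.109 -0.205 -0.042] op 0.153 p [ 0.5913 -0.2364  0.0751]
```

```bash
python3 - <<'E'
from h import *
kn()
im=cv2.imread("pics/w11.png"); T=np.array(ctrl.calibration("wrist")["camera_from_world"])
g=cv2.cvtColor(im,cv2.COLOR_BGR2GRAY)
for l in sorted(cv2.HoughLinesP(cv2.Canny(g,60,150),1,np.pi/360,25,minLineLength=30,maxLineGap=4)[:,0].tolist(),key=lambda l:-np.hypot(l[0]-l[2],l[1]-l[3]))[:40]:
    a=onplane("wrist",*l[:2],.069,T)[:2];b=onplane("wrist",*l[2:],.069,T)[:2]; m=(a+b)/2-[.585,-.214]
    if np.hypot(*m)<.11:
        ang=np.degrees(np.arctan2(*(b-a)[::-1]))%180; print(l,"ang",ang.round(1),"len",(np.hypot(*(b-a))*1000).round(),"mid",(m*1000).round())
E
```

```text
18.93 yaw 31.2 q6 -1.09 t6 -0.055 F [1.4 0.1 0. ] M [-0.049 -0.156  0.036] op 0.155 p [ 0.5913 -0.2364  0.0751]
[440, 278, 554, 130] ang 92.5 len 108.0 mid [87. 48.]
[257, 242, 307, 68] ang 103.3 len 104.0 mid [-37.   7.]
[446, 270, 553, 130] ang 92.7 len 101.0 mid [86. 51.]
[433, 271, 533, 136] ang 93.1 len 97.0 mid [79. 45.]
[426, 273, 524, 139] ang 93.2 len 97.0 mid [76. 41.]
[362, 243, 406, 113] ang 106.6 len 81.0 mid [20. 28.]
[277, 215, 309, 83] ang 106.2 len 77.0 mid [-34.  15.]
[434, 268, 515, 159] ang 93.0 len 80.0 mid [79. 38.]
[315, 83, 406, 111] ang 15.3 len 51.0 mid [-17.  60.]
[227, 249, 246, 161] ang 105.1 len 58.0 mid [-47. -30.]
[321, 111, 383, 129] ang 15.8 len 36.0 mid [-15.  48.]
[429, 268, 467, 216] ang 93.2 len 41.0 mid [77. 17.]
[321, 116, 382, 133] ang 16.3 len 35.0 mid [-14.  46.]
[313, 144, 373, 161] ang 15.5 len 36.0 mid [-9. 30.]
[314, 140, 374, 156] ang 16.5 len 35.0 mid [-10.  33.]
[309, 158, 369, 174] ang 16.2 len 36.0 mid [-7. 23.]
[310, 154, 369, 170] ang 16.0 len 35.0 mid [-8. 25.]
[320, 126, 378, 142] ang 16.3 len 34.0 mid [-12.  41.]
[317, 130, 374, 146] ang 15.9 len 33.0 mid [-12.  38.]
```

The amp has turned about 3° in the tray (now 106.3° against the tray's 103.3°), so the stop is being approached. I go on in small steps.

Emit:
{"fn": "play_rows", "kwargs": {
  "targets": [
    {"delta_pos": [0,0,0],"delta_rot": [0,0,0.01],"claw": 5},
    {"delta_pos": [0,0,0],"delta_rot": [0,0,0.02],"claw": 5},
    {"delta_pos": [0,0,0],"delta_rot": [0,0,0.028],"claw": 5}
  ]
}}

```text
time: 19.18
eef_pos: [0.5914, -0.2361, 0.0751]
tcp_rot: [0.323, 0.628, -0.318, 0.633]
contact_force: [1.5, -0.6, -1.5]
opening: 0.153
```

```bash
python3 -c "
from h import *
kn()"
```

```text
19.18 yaw 36.2 q6 -1.18 t6 -0.025 F [ 1.5 -0.6 -1.5] M [-0.125 -0.187 -0.182] op 0.153 p [ 0.5914 -0.2361  0.0751]
```

Emit:
{"fn": "play_rows", "kwargs": {
  "targets": [
    {"delta_pos": [0,0,0],"delta_rot": [0,0,0.01],"claw": 5},
    {"delta_pos": [0,0,0],"delta_rot": [0,0,0.014],"claw": 5}
  ]
}}

```text
time: 19.35
eef_pos: [0.5915, -0.236, 0.0751]
tcp_rot: [0.31, 0.634, -0.304, 0.64]
contact_force: [1.3, -0.1, -0.3]
opening: 0.154
```

```bash
python3 -c "
from h import *
kn()"
```

```text
19.35 yaw 38.6 q6 -1.22 t6 -0.155 F [ 1.3 -0.1 -0.3] M [-0.134 -0.171 -0.198] op 0.154 p [ 0.5915 -0.236   0.0751]
```

Torque is now about 0.19 N m, so the switch is moving. I continue in 2.5° steps until it rises further.

Emit:
{"fn": "play_rows", "kwargs": {
  "targets": [
    {"delta_pos": [0,0,0],"delta_rot": [0,0,0.01],"claw": 5},
    {"delta_pos": [0,0,0],"delta_rot": [0,0,0.02],"claw": 5},
    {"delta_pos": [0,0,0],"delta_rot": [0,0,0.022],"claw": 5}
  ]
}}

```text
time: 19.6
eef_pos: [0.5914, -0.2351, 0.0751]
tcp_rot: [0.289, 0.645, -0.282, 0.649]
contact_force: [0.6, 1.9, 0.1]
opening: 0.154
```

```bash
python3 -c "
from h import *
kn()"
```

```text
19.6 yaw 42.4 q6 -1.29 t6 -0.261 F [0.6 1.9 0.1] M [ 0.259 -0.171 -0.222] op 0.154 p [ 0.5914 -0.2351  0.0751]
```

Emit:
{"fn": "play_rows", "kwargs": {
  "targets": [
    {"delta_pos": [0,0,0],"delta_rot": [0,0,0.01],"claw": 5},
    {"delta_pos": [0,0,0],"delta_rot": [0,0,0.014],"claw": 5}
  ]
}}

```text
time: 19.77
eef_pos: [0.5916, -0.2348, 0.0751]
tcp_rot: [0.275, 0.651, -0.268, 0.655]
contact_force: [0.5, 0.2, -1.0]
opening: 0.155
```

```bash
python3 -c "
from h import *
kn()"
```

```text
19.77 yaw 44.8 q6 -1.33 t6 -0.496 F [ 0.5  0.2 -1. ] M [-0.009 -0.196 -0.539] op 0.155 p [ 0.5916 -0.2348  0.0751]
```

Emit:
{"fn": "play_rows", "kwargs": {
  "targets": [
    {"delta_pos": [0,0,0],"delta_rot": [0,0,0],"claw": 5},
    {"delta_pos": [0,0,0],"delta_rot": [0,0,0],"claw": 5}
  ]
}}

```text
time: 19.93
eef_pos: [0.5916, -0.2348, 0.0751]
tcp_rot: [0.276, 0.65, -0.268, 0.655]
contact_force: [0.8, 1.5, -0.4]
opening: 0.157
```

```bash
python3 -c "
from h import *
kn()"
```

```text
19.93 yaw 44.7 q6 -1.33 t6 -0.426 F [ 0.8  1.5 -0.4] M [-0.038 -0.229 -0.431] op 0.157 p [ 0.5916 -0.2348  0.0751]
```

A static 0.43 N m is held with no motion. That is above the switch's 0.16 and below the bushing's 0.5, so the knob is solid and the switch is over. I ease back 1.5°, release and lift away.

Emit:
{"fn": "play_rows", "kwargs": {
  "targets": [
    {"delta_pos": [0,0,0],"delta_rot": [0,0,-0.004],"claw": 5},
    {"delta_pos": [0,0,0],"delta_rot": [0,0,-0.008],"claw": 5},
    {"delta_pos": [0,0,0],"delta_rot": [0,0,-0.008],"claw": 14},
    {"delta_pos": [0,0,0],"delta_rot": [0,0,-0.008],"claw": 20},
    {"delta_pos": [0,0,0],"delta_rot": [0,0,-0.008],"claw": 30},
    {"delta_pos": [0,0,0],"delta_rot": [0,0,-0.008],"claw": 35},
    {"delta_pos": [0,0,0],"delta_rot": [0,0,-0.008],"claw": 35},
    {"delta_pos": [0,0,0.01],"delta_rot": [0,0,-0.008],"claw": 35},
    {"delta_pos": [0,0,0.03],"delta_rot": [0,0,-0.008],"claw": 35},
    {"delta_pos": [0,0,0.06],"delta_rot": [0,0,-0.008],"claw": 35},
    {"delta_pos": [0,0,0.1],"delta_rot": [0,0,-0.008],"claw": 35},
    {"delta_pos": [0,0,0.14],"delta_rot": [0,0,-0.008],"claw": 35},
    {"delta_pos": [0,0,0.18],"delta_rot": [0,0,-0.008],"claw": 35},
    {"delta_pos": [0,0,0.2],"delta_rot": [0,0,-0.008],"claw": 35},
    {"delta_pos": [0,0,0.2],"delta_rot": [0,0,-0.008],"claw": 35}
  ]
}}

```text
time: 21.18
eef_pos: [0.5942, -0.2363, 0.2847]
tcp_rot: [0.283, 0.642, -0.277, 0.656]
contact_force: [0.2, -0.1, 0.5]
opening: 0.414
```

```bash
python3 - <<'E'
from h import *
kn()
b=ctrl.read_camera("wrist"); a=ctrl.read_camera("scene"); t=ctrl.read_camera("top"); T=np.array(ctrl.calibration("wrist")["camera_from_world"])
cv2.imwrite("pics/w12.png",b);cv2.imwrite("pics/s12.png",a);cv2.imwrite("pics/t12.png",t)
f=lambda i,x,y,w,h,s: cv2.resize(i[y:y+h,x:x+w],None,fx=s,fy=s,interpolation=cv2.INTER_CUBIC)
u,v=proj("wrist",[.585,-.214,.05]).astype(int); print(u,v)
x,y=np.clip(u-95,0,450),np.clip(v-90,0,210)
cv2.imwrite("pics/c12.png",np.hstack([f(b,x,y,190,190,2)[:380],f(a,230,120,95,95,4)]))
# bystanders moved?
for n,o,w in (("top","top0",t),("scene","scene0",a)):
    d=cv2.absdiff(cv2.imread(f"pics/{o}.png"),w).max(2)>60
    for k,(px) in {"small1":(255,204),"small2":(247,239),"meter":(312,159),"spool":(187,223),"cleaner":(477,219),"white":(372,170)}.items():
        if n=="top": print(k,int(d[px[1]-9:px[1]+10,px[0]-9:px[0]+10].sum()))
E
```

```text
21.18 yaw 43.3 q6 -1.3 t6 0.002 F [ 0.2 -0.1  0.5] M [0.019 0.014 0.01 ] op 0.414 p [ 0.5942 -0.2363  0.2847]
323 155
small1 6
small2 0
meter 0
spool 0
cleaner 21
white 0
```

View pics/c12.png

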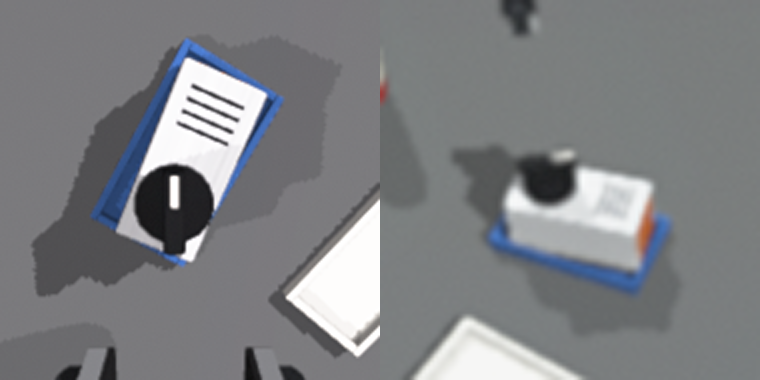

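```bash
python3 - <<'E'
from h import *
b=cv2.imread("pics/w12.png"); hsv=cv2.cvtColor(b,cv2.COLOR_BGR2HSV); m=cv2.inRange(hsv,(0,0,165),(179,40,255))
x0,y0=np.clip(323-95,0,450),np.clip(155-90,0,210); k=np.zeros_like(m); k[y0:y0+150,x0:x0+145]=m[y0:y0+150,x0:x0+145]
c=np.vstack([c for c in cv2.findContours(k,cv2.RETR_EXTERNAL,cv2.CHAIN_APPROX_NONE)[0] if cv2.contourArea(c)>60])
ph=np.radians(103.3); ex=np.array([np.cos(ph),np.sin(ph)]); ey=np.array([-ex[1],ex[0]])
P=np.array([onplane("wrist",u,v,.069)[:2] for u,v in c[:,0]],np.float32)
r=cv2.minAreaRect(P*1000); print("amp face",r)
o=np.array(r[0])/1000-[.585,-.214]; print("off from tray centre mm",(o@ex*1000).round(1),(o@ey*1000).round(1))
bx=cv2.boxPoints(r)/1000-[.585,-.214]; print("corners in tray frame",(np.c_[bx@ex,bx@ey]*1000).round(1).tolist(),"limits 67,35")
m=cv2.inRange(hsv,(100,120,40),(125,255,255)); c=max(cv2.findContours(m[:260],cv2.RETR_EXTERNAL,cv2.CHAIN_APPROX_NONE)[0],key=cv2.contourArea)
P=np.array([onplane("wrist",u,v,.015)[:2] for u,v in c[:,0]])-[.585,-.214]; L=np.c_[P@ex,P@ey]*1000; print("tray",L.min(0).round(1),L.max(0).round(1))
E
```

```text
amp face ((574.5686645507812, -205.85537719726562), (54.4231071472168, 116.5838851928711), 20.33949089050293)
off from tray centre mm 10.3 8.3
corners in tray frame [[64.8, 42.4], [-50.9, 28.1], [-44.2, -25.9], [71.5, -11.6]] limits 67,35
tray [-63.7 -30.8] [78.1 48.8]
```

```bash
python3 - <<'E'
from h import *
kn()
def cen(f,lo,hi,roi):
    h=cv2.cvtColor(cv2.imread(f"pics/{f}.png"),cv2.COLOR_BGR2HSV); x0,y0,x1,y1=roi; m=cv2.inRange(h,lo,hi)[y0:y1,x0:x1]; M=cv2.moments(m,True); return round(M["m10"]/M["m00"]+x0,1),round(M["m01"]/M["m00"]+y0,1),M["m00"]
for f in("scene0","s12"): print(f,"cleaner",cen(f,(170,120,80),(179,255,255),(205,105,245,155)),"amps",cen(f,(3,120,120),(16,255,255),(365,190,430,270)))
for f in("top0","t12"): print(f,"amps",cen(f,(3,120,120),(16,255,255),(230,185,270,260)),"yellow",cen(f,(20,120,100),(35,255,255),(280,140,340,180)))
b=ctrl.read_camera("wrist"); cv2.imwrite("pics/w13.png",b)
hsv=cv2.cvtColor(b,cv2.COLOR_BGR2HSV); ph=np.radians(103.3); ex=np.array([np.cos(ph),np.sin(ph)]); ey=np.array([-ex[1],ex[0]])
m=cv2.inRange(hsv,(100,120,40),(125,255,255)); c=max(cv2.findContours(m[:260],cv2.RETR_EXTERNAL,cv2.CHAIN_APPROX_NONE)[0],key=cv2.contourArea)
L=np.array([onplane("wrist",u,v,.015)[:2] for u,v in c[:,0]])-[.585,-.214]; L=np.c_[L@ex,L@ey]*1000; print("tray",L.min(0).round(1),L.max(0).round(1))
m=cv2.inRange(hsv,(0,0,165),(179,40,255)); k=np.zeros_like(m); k[65:215,228:373]=m[65:215,228:373]
c=np.vstack([c for c in cv2.findContours(k,cv2.RETR_EXTERNAL,cv2.CHAIN_APPROX_NONE)[0] if cv2.contourArea(c)>60])
P=np.array([onplane("wrist",u,v,.069)[:2] for u,v in c[:,0]],np.float32); r=cv2.minAreaRect(P*1000); bx=cv2.boxPoints(r)/1000-[.585,-.214]
print(r,(np.c_[bx@ex,bx@ey]*1000).round(1).tolist())
E
```

```text
21.33 yaw 43.3 q6 -1.3 t6 -0.0 F [-0.  -0.1 -1.2] M [-0.044 -0.04  -0.048] op 0.409 p [ 0.5911 -0.2346  0.2747]Traceback (most recent call last):
  File "<stdin>", line 5, in <module>
  File "<stdin>", line 4, in cen
ZeroDivisionError: float division by zero
```

```bash
python3 - <<'E'
from h import *
def cen(f,lo,hi,roi):
    h=cv2.cvtColor(cv2.imread(f"pics/{f}.png"),cv2.COLOR_BGR2HSV); x0,y0,x1,y1=roi; m=cv2.inRange(h,lo,hi)[y0:y1,x0:x1]; M=cv2.moments(m,True); a=max(M["m00"],1); return round(M["m10"]/a+x0,1),round(M["m01"]/a+y0,1),M["m00"]
for f in("scene0","s12"): print(f,"cleaner",cen(f,(0,120,60),(4,255,255),(205,105,245,155)),"amps",cen(f,(3,120,120),(16,255,255),(365,190,430,270)))
for f in("top0","t12"): print(f,"cleaner",cen(f,(0,120,60),(4,255,255),(455,195,500,240)),"amps",cen(f,(3,120,120),(16,255,255),(230,185,270,260)),"yellow",cen(f,(20,120,100),(35,255,255),(280,140,340,180)))
b=ctrl.read_camera("wrist"); cv2.imwrite("pics/w13.png",b)
hsv=cv2.cvtColor(b,cv2.COLOR_BGR2HSV); ph=np.radians(103.3); ex=np.array([np.cos(ph),np.sin(ph)]); ey=np.array([-ex[1],ex[0]])
m=cv2.inRange(hsv,(100,120,40),(125,255,255)); c=max(cv2.findContours(m[:260],cv2.RETR_EXTERNAL,cv2.CHAIN_APPROX_NONE)[0],key=cv2.contourArea)
L=np.array([onplane("wrist",u,v,.015)[:2] for u,v in c[:,0]])-[.585,-.214]; L=np.c_[L@ex,L@ey]*1000; print("tray",L.min(0).round(1),L.max(0).round(1))
m=cv2.inRange(hsv,(0,0,165),(179,40,255)); k=np.zeros_like(m); k[65:215,228:373]=m[65:215,228:373]
c=np.vstack([c for c in cv2.findContours(k,cv2.RETR_EXTERNAL,cv2.CHAIN_APPROX_NONE)[0] if cv2.contourArea(c)>60])
P=np.array([onplane("wrist",u,v,.069)[:2] for u,v in c[:,0]],np.float32); r=cv2.minAreaRect(P*1000); bx=cv2.boxPoints(r)/1000-[.585,-.214]
print(r,(np.c_[bx@ex,bx@ey]*1000).round(1).tolist())
E
```

```text
scene0 cleaner (222.1, 132.0, 89.0) amps (392.3, 226.0, 161.0)
s12 cleaner (221.8, 132.5, 82.0) amps (394.7, 228.9, 144.0)
top0 cleaner (472.9, 219.6, 36.0) amps (249.4, 221.0, 163.0) yellow (315.0, 159.9, 660.0)
t12 cleaner (472.9, 219.7, 39.0) amps (249.5, 220.7, 165.0) yellow (315.0, 160.0, 661.0)
tray [-70.3 -36.9] [74.2 44.2]
((580.4672241210938, -209.39437866210938), (55.76031494140625, 119.2875747680664), 20.333938598632812) [[61.3, 38.3], [-57.1, 23.7], [-50.3, -31.6], [68.1, -17.0]]
```

```bash
python3 -c "
from plant import ctrl
print(ctrl.sign_off())"
```

```text
the job is handed in; nothing more can be done
None
```

The amplifier is standing on its feet, flat in the blue tray with the knob on top, and the off switch has gone over. I handed the job in at about 21 s of the 72 s allowed. Sign-off gives no verdict, and I could not read the switch or bushing joints directly.

- **Setting down:** I gripped the large amp across its 56 mm width with the tool tilted 45°, turned it upright over the tray and lowered it until the weight came off the gripper. Then I let go. It did not slip in the lift.
- **Turning the knob:** One grasp was enough, turning about 170° anticlockwise. The torque sat near 0.2 N m while the switch moved, then rose sharply.
- **Knob solid:** It held a steady 0.43 N m with no motion, so I eased back, opened the jaws and lifted clear.
- **Last checks:** The top face measures 55.8 × 119.3 mm at the expected height, so the amp is flat. It sits 7° skewed against the rim, which is the most the tray's play allows. The gripper is touching nothing. The meter, cleaner, spool, white tray and the two small amps show no movement in the pictures.

Three things disagreed along the way:

- **Fingertips:** They stood about 45 mm farther back than the stated 25 mm overhang. My first close on the knob missed above it, without touching, and I corrected from the picture.
- **Torque peak:** One reading reached 0.54 N m, just over the bushing's 0.5. Any slip would have been about 2° at most, well under the 0.3 rad (17°) limit.
- **Camera offset:** One wrist measurement was off by several mm because the arm was still settling. A second reading agreed to within about 3 mm.

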